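Load the pill tray into its bedside dispenser and swing the keeper across

TASK

Slide the white AM-PM pill tray, grip plate towards you, into the bay under the dispenser until it is fully home against the back, and let go of it. Then swing the steel keeper bar all the way across in front of the grip plate so the tray cannot slide out. Leave the tumbler, pill crusher, tin and clip magnet where they are.

Things in the scene. Friction and masses are not known exactly. Their poses are not given: they have to be found in the camera images.
- tray: White plastic AM-PM pill tray, about 0.16 kg, loose, flat on the nightstand, open on top, 2 rows of 4 compartments: 100 mm long (x), 64 wide (y), walls 24 high. Origin: centre of its box's underside; z up. The +x end enters the bay first. At the -x end stands an upright grip plate on the centre line, 10 mm thick (y), x = -49 to -99, z = 5 to 61 mm.
- tray_grip (a point): Point in the tray's grip plate where it is easily held: x = -80, y = 0, z = 46 mm in the tray's frame. Pinch the plate across y; the tray can also be pushed along by the plate's end (x = -99).
- dock: Grey and white pill dispenser fixed to the nightstand, 130 mm wide (y), 155 tall. Origin: on the nightstand surface, middle of the bay's mouth; x points straight into the bay, z up. The bay has no floor (the tray slides on the nightstand); it is 68 mm wide between its walls (y = -34 to 34), 30 high. Housing front face at x = 0, z = 30 to 120 mm.
- bay_home (a point): Where the tray's origin comes to lie when it is fully home: x = 51, y = 0, z = 0 mm in the dock's frame (hidden inside). The bay's back stop is at x = 101 mm; the tray's +x end then rests against it, its front wall about flush with the mouth and the grip plate outside.
- guide_entry (a point): Middle of the guides' entry, x = -81, y = 0, z = 0 mm in the dock's frame. Two guide walls, 28 mm high, 5 mm thick: straight at the bay's width (68 mm) from x = 0 to -45 mm, then flaring to about 90 mm apart here.
- overhang (a point): Middle of the lower front edge of the dispenser's overhanging head, x = -40, y = 0, z = 120 mm in the dock's frame (a black display stands 3 mm proud of it). The head fills z = 120 to 152 mm over the full width, so an upright gripper cannot follow the grip plate all the way in: lean the tool back, away from the dispenser, for the last part.
- keeper_pivot (a point): Axis of the keeper bar, on a post outside the left guide wall: x = -64, y = 54, z = 41 mm in the dock's frame. The bar is 95 mm long from here, 12 mm thick, 18 mm tall (z = 32 to 50 mm, just over the guide walls).
- keeper (a joint): Angle of the steel keeper bar about its vertical pivot, 0 to 2.356 rad, growing anticlockwise from above. In the dock's frame the bar points 135 degrees + value from +x towards +y: 0 = outwards (-x +y), 0.785 = -x, 2.356 (stop, closed) = -y, across the guides in front of the grip plate. Stays where left; friction 0.04 N m. Closed fingers can push its side.
- keeper_tip (a point): Free end of the keeper bar, 95 mm from the pivot, at mid-height of the bar.
- tumbler: Bystander: glass tumbler, 72 mm across, 100 mm tall; origin at the centre of its underside.
- crusher: Bystander: red plastic pill crusher with a twist top, 56 mm across, 86 mm tall; origin at the centre of its underside.
- tin: Bystander: flat aluminium tin with its hinged lid shut, 74 x 104 x 33 mm; origin at the centre of its underside.
- clip: Bystander: steel clip magnet, 65 x 40 x 16 mm, lying flat; origin at the centre of its underside.

How it is judged:
On the way, in this order (a step that is already met when the one before it is completed fails the run):
1. the tray is fully home in the bay, flat on the nightstand, with the keeper still open (x of tray in the frame of dock above 0.045 m and y of tray in the frame of dock between -0.006 and 0.006 m and height (world z) of tray below 0.004 m and value of joint keeper below 1.5 rad), for 0.2 s.
2. the keeper is swung fully across (value of joint keeper above 2.2 rad), for 0.2 s.
At the end, for the whole second after the job is handed in: The tray lies flat and still in the bay, within 6 mm of fully home (origin at least 45 mm past the mouth) and square in it, and the keeper bar is swung across in front of the grip plate to within 0.15 rad of its stop; both are let go, and the bystanders have not been moved (x of tray in the frame of dock above 0.045 m and y of tray in the frame of dock between -0.006 and 0.006 m and angle between the x axis of tray and the x axis of dock, either way round below 0.08 rad and height (world z) of tray below 0.004 m and angle between tray's own z axis and vertical below 0.06 rad and value of joint keeper above 2.2 rad and linear speed of tray below 0.01 m/s and velocity of joint keeper between -0.05 and 0.05 rad/s); the robot touches nothing.
It fails at once if the tumbler is moved more than 20 mm or tipped (distance of tumbler from where it was at the start of the episode above 0.02 m or angle between tumbler's own z axis and vertical above 0.3 rad).
It fails at once if the pill crusher is moved more than 20 mm or tipped (distance of crusher from where it was at the start of the episode above 0.02 m or angle between crusher's own z axis and vertical above 0.3 rad).
It fails at once if the tin is moved more than 20 mm (distance of tin from where it was at the start of the episode above 0.02 m).
It fails at once if the clip magnet is moved more than 20 mm (distance of clip from where it was at the start of the episode above 0.02 m).
It also fails if it takes over 72 s, if anything falls off the work surface, if the arm or the gripper's body presses on something with over 40 N, if the wrist force passes 120 N, or if a joint passes its speed limit or range.

ROBOT

A 6-joint arm with a two-finger parallel gripper is mounted at the origin on the work surface. World frame = base frame: x ahead of the robot, y to its left, z up, the work surface at z = 0. Lengths are in m, angles in rad, forces in N, time in s.
With the tool pointing down it reaches from about 0.275 to 0.75 m from the base axis. Payload 10.2 kg.
Tool frame: the origin (TCP) lies midway between the tips of the shut fingers; the grasp point (between the pads) lies 19 mm behind it; z points along the fingers, y is the line along which they close (so a half turn about z gives the same grasp; the last joint's range is limited). The gripper opens to 85 mm and grips with 20 to 120 N. Pads are 22 mm wide; open, the fingers measure 114 mm over their backs; the gripper's body (76 mm by 85 mm) begins 54 mm behind the grasp point. The pads swing forward as they close: fully open they stand 13 mm farther back than shut.
Start: joints at [0.956, 0.313, 1.498, -0, 1.331, -0.223], TCP at [0.2, 0.485, 0.231] pointing down, gripper open.
Joint ranges: [-2.94, 2.94], [-0.97, 2.17], [0.19, 2.56], [-1.23, 4.37], [0.02, 3.11], [-2.88, 2.88]. Speed limits (rad/s): [2.39, 2.39, 3.01, 3.14, 3.14, 3.14].

INTERFACE

Orientations are given as a unit quaternion [w, x, y, z].
In Python, from cell import bot gives the robot as it stands.
- The arm moves only by the tool move_arm, never from a script. Its argument "targets" is a list of rows, each an object with "angular": the turn, a rotation vector about the tool's x, y, z in units of 5 degrees (1.0 is 5 degrees), a list of three; "delta_pos": the shift along the tool's x, y, z in units of 40 mm (1.0 is 40 mm), a list of three; "claw": the closure in counts, from 0 (fully open) to 255 (shut). A call has 1 to 5 rows; each row shifts and turns the commanded pose from where the row before left it, along the tool's axes as they then stand; what a row does not reach is not made up. A row lasts 1/10 s, in which the tool goes at most 50 mm and 8.59 degrees, less where a joint would pass 70% of its speed; a pose out of reach is approached as far as the arm can. A call is refused whole if a number of a shift passes 1 or a number of a turn 1, either way. A call with a gripper value outside its range is refused whole. The fingers move at their own pace and stop on an object; "grip_force" is the grip in N (left out, the last holds). Time passes only in rows, so rows that do not move let the fingers close. It gives the time, the measured TCP pose, the force and the opening at its end, in the units of the state.
- bot.state(): the state, without advancing time (a new reading comes with each control period).
- bot.capture(name): name is "side" or "top" or "wrist"; returns a dict with "image" (420x560x3 uint8, red, green, blue), "vertical_fov" (degrees; the focal length in pixels is half the picture's height over the tangent of half this angle, whatever the lens; pixels are square), "cx", "cy" (the principal point, pixels), "R" (3x3) and "t" (3): a world point X has camera coordinates R X + t; the wrist camera has in their place "T_tool_cam" (4x4, takes a point from camera to tool coordinates, whose origin is the TCP and whose axes are the flange's). Camera axes: x right, y down, z forward; pixel columns grow to the right and rows downward; lengths in m; the calibration is good to about 2 mm. A picture is of the moment at which its call begins: read the wrist's pose just before it. There is no depth.
- bot.finish_job(): hands the job in, once; it reports no verdict.
Trained networks look in a picture, given as the dict that the camera call returned (one of the last four; its "shot" number tells which), for a name from the list of things; names that differ only in an ending like _2 or _b are one class to them, and where a whole thing is asked for, a point or a joint stands for the part that bears it (a point fixed in the world has none). Each returns a list of dicts, best first, with "conf" (0 to 1); they miss things now and then, are a little off and sometimes report something else, mostly with a low value. They report only what shows in the picture. A call takes as long as a camera call.
- bot.recognise(label, picture): "box" ([left, top, right, bottom] in pixels, round what is visible of it).
- bot.silhouettes(label, picture): "pixels" (420x560 bool, what is visible of it) and "box" ([left, top, right, bottom] in pixels, round what is visible of it).
- bot.tip_of(label, picture): "xy" ([column, row] in pixels: a listed point, or the origin of a listed thing).
The state is a dict: "t": time; "joints": joint angles; "dq": joint speeds; "effort": joint torques, N m; "position": TCP position; "eef_rot": TCP orientation; "force": force on the tool from outside, world axes, zero at the start; "torque": the same for the moment, N m; "width": finger opening in m.
Only numpy, scipy, OpenCV 4.12 (cv2) and the standard library are available. Lean on these libraries where they do the work, as an engineer would, in place of code of your own. Each camera call takes 0.05 s, during which the arm holds its last target. There are 200 camera calls.

## Working session

There is one attempt and no reset: what is moved stays moved. The work goes in short steps, Python scripts to look and compute and a tool call to move; the robot and the scene stay as the last step left them, time stands still between calls to the robot, and variables do not carry over. Pictures are saved under pics/ and viewed, on a budget of 10 in all, crops included, one or two more only if the job needs it, and the job is handed in when it is done.

Besides the shell and the picture viewer there is one more tool, called after "Emit:" by a JSON object that holds its "fn" and its "kwargs". move_arm: Moves the arm, as the interface text tells. Its arguments: {"type":"object","properties":{"targets":{"type":"array","items":{"type":"object","properties":{"angular":{"type":"array","items":{"type":"number"}},"delta_pos":{"type":"array","items":{"type":"number"}},"claw":{"type":"number"}}}},"grip_force":{"type":"number"}},"required":["targets"]}

```bash
mkdir -p pics; ls
cat > h.py <<'E'
import numpy as np, cv2
from cell import bot
def K(p):
    f=p["image"].shape[0]/2/np.tan(np.radians(p["vertical_fov"])/2); return f
def px2w(p,xy,z):
    f=K(p); d=np.array([(xy[0]-p["cx"])/f,(xy[1]-p["cy"])/f,1.0]); R=np.array(p["R"]);t=np.array(p["t"])
    o=-R.T@t; v=R.T@d; return o+v*(z-o[2])/v[2]
def w2px(p,X):
    c=np.array(p["R"])@np.array(X)+np.array(p["t"]); f=K(p); return np.array([p["cx"]+f*c[0]/c[2],p["cy"]+f*c[1]/c[2]])
def save(p,n): cv2.imwrite("pics/"+n,p["image"][:,:,::-1])
E
python3 - <<'E'
from h import *
np.set_printoptions(precision=4,suppress=True)
s=bot.state();print(s)
Z=dict(tray=0,tray_grip=.046,bay_home=0,guide_entry=0,overhang=.12,keeper_pivot=.041,keeper_tip=.041,tumbler=0,crusher=0,tin=0,clip=0,dock=0)
for n in("top","side"):
    p=bot.capture(n);save(p,n+"0.png");print(n,K(p),-np.array(p["R"]).T@p["t"])
    for l,z in Z.items():
        try:
            for r in bot.tip_of(l,p)[:2]: print(l,np.array(r["xy"]),round(r["conf"],2),px2w(p,r["xy"],z))
        except Exception as e: print(l,e)
E
```

```text
pics
{'t': 0.0, 'joints': array([ 0.9556,  0.3135,  1.4984, -0.    ,  1.331 , -0.2234]), 'dq': array([ 0.0005,  0.0005,  0.0007,  0.0006, -0.0003,  0.0006]), 'effort': array([ -0.0017, -41.2242, -25.9744,  -0.0002,   0.0041,   0.    ]), 'position': array([0.2004, 0.485 , 0.2307]), 'eef_rot': array([-0.0002,  0.1947,  0.9809, -0.0006]), 'force': array([ 0.1309, -0.9254, -0.2487]), 'torque': array([-0.022 ,  0.0335,  0.0852]), 'width': 0.08546525020949627}
top 434.7893818606521 [0.4397 0.0067 1.2142]
tray [371.6 250.7] 0.8 [ 0.5185 -0.2513  0.    ]
tray [260.2 222.6] 0.33 [0.6    0.0593 0.    ]
tray_grip [388.6 274.3] 0.89 [ 0.4524 -0.2843  0.046 ]
bay_home [415.7 198. ] 0.65 [ 0.6669 -0.3822  0.    ]
overhang [257.8 203. ] 0.83 [0.6347 0.0602 0.12  ]
keeper_pivot [239.7 214.3] 0.85 [0.6179 0.1135 0.041 ]
keeper_tip [229.7 247.2] 0.63 [0.5283 0.14   0.041 ]
tumbler [344.9 176.4] 0.58 [ 0.7313 -0.1831  0.    ]
crusher [413.3 198.3] 0.72 [ 0.6661 -0.3753  0.    ]
crusher [240.4 214.6] 0.72 [0.6232 0.1152 0.    ]
tin [123.6 223.9] 0.9 [0.5994 0.4441 0.    ]
tin [415.8 195.4] 0.45 [ 0.6744
[... 217 characters left out ...]
07. 336.] 0.65 [ 0.5166 -0.2604  0.    ]
tray [233.8 133.4] 0.53 [0.6121 0.461  0.    ]
tray_grip [280.5 345.9] 0.63 [ 0.4409 -0.2772  0.046 ]
guide_entry [285.1 226.3] 0.78 [0.6053 0.0568 0.    ]
overhang [296.7 194.9] 0.71 [0.6365 0.0532 0.12  ]
keeper_pivot [279.9 201.7] 0.61 [0.6146 0.1112 0.041 ]
keeper_tip [246.9 203.9] 0.82 [0.5296 0.1416 0.041 ]
tumbler [370.4 280.8] 0.95 [ 0.7289 -0.1907  0.    ]
crusher [390.9 355. ] 0.91 [ 0.671  -0.3828  0.    ]
crusher [281.2 345.9] 0.48 [ 0.451 -0.258  0.   ]
tin [235.  136.8] 0.92 [0.6099 0.4449 0.    ]
clip [188.7 175.1] 0.68 [0.4257 0.3491 0.    ]
dock [309.8 215.2] 0.84 [0.6838 0.0635 0.    ]
dock [371.6 279.9] 0.7 [ 0.733  -0.1897 -0.    ]
```

Run:
```python
import cv2
a=cv2.imread("pics/top0.png");b=cv2.imread("pics/side0.png")
cv2.imwrite("pics/t1.png",cv2.resize(a[140:320,90:470],None,fx=2.1,fy=2.1,interpolation=cv2.INTER_CUBIC))
cv2.imwrite("pics/s1.png",cv2.resize(b[90:400,160:450],None,fx=1.9,fy=1.9,interpolation=cv2.INTER_CUBIC))
```

```text
(no output)
```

View pics/t1.png

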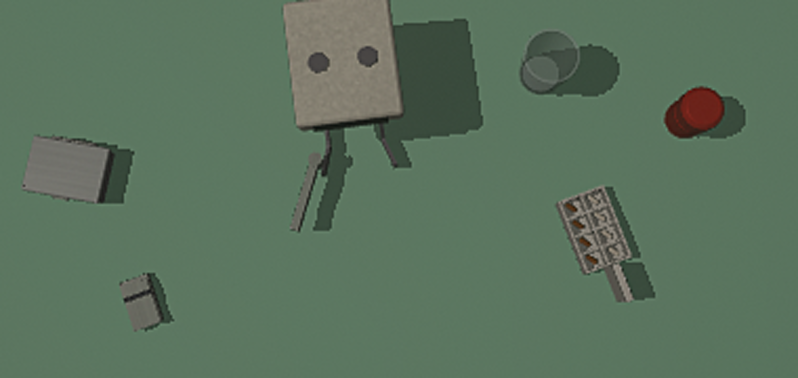

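View pics/s1.png

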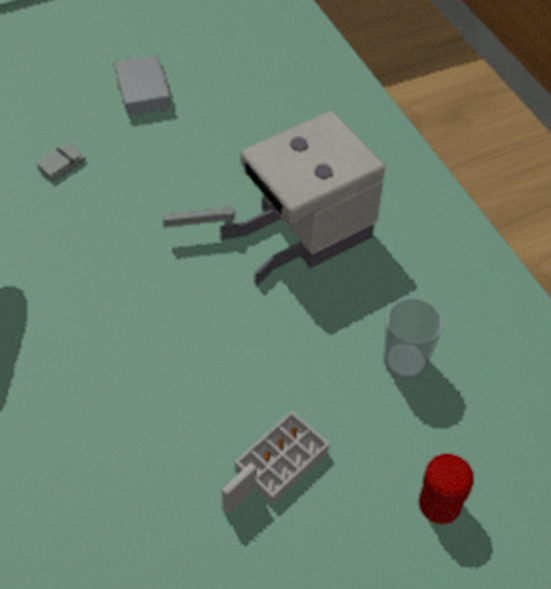

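```bash
cat >> h.py <<'E'
from scipy.spatial.transform import Rotation as Ro, Slerp
def cur():
    s=bot.state(); q=s["eef_rot"]; return np.array(s["position"]),Ro.from_quat([q[1],q[2],q[3],q[0]])
def tool(yaw,lean):  # tool x at heading yaw (deg), leaned back (deg)
    a=np.radians(yaw); x=np.array([np.cos(a),np.sin(a),0]);z=np.array([0,0,-1.]);y=np.cross(z,x)
    return Ro.from_matrix(np.array([x,y,z]).T)*Ro.from_euler('y',lean,degrees=True)
def plan(P,R,n=None,start=None,vmax=.04,wmax=4.95):
    p,r=start or cur(); rv=(r.inv()*R).as_rotvec(degrees=True); d=np.array(P)-p
    n=n or int(np.ceil(max(np.linalg.norm(d)/vmax,np.linalg.norm(rv)/wmax,1)))
    print("n",n,"rot/row",np.round(rv/n/5,2))
    for i in range(n):
        ri=r*Ro.from_rotvec(rv*i/n,degrees=True); print(i,np.round(ri.inv().apply(d/n)/.04,2).tolist())
E
python3 - <<'E'
from h import *
plan([.40,-.29,.22],tool(20,0))
E
```

```text
n 28 rot/row [ 0.   -0.    0.98]
0 [-0.43, -0.57, 0.01]
1 [-0.48, -0.53, 0.01]
2 [-0.52, -0.49, 0.01]
3 [-0.56, -0.44, 0.01]
4 [-0.6, -0.39, 0.01]
5 [-0.63, -0.34, 0.01]
6 [-0.65, -0.29, 0.01]
7 [-0.68, -0.23, 0.01]
8 [-0.69, -0.17, 0.01]
9 [-0.71, -0.11, 0.01]
10 [-0.71, -0.05, 0.01]
11 [-0.71, 0.01, 0.01]
12 [-0.71, 0.07, 0.01]
13 [-0.7, 0.13, 0.01]
14 [-0.69, 0.19, 0.01]
15 [-0.67, 0.25, 0.01]
16 [-0.65, 0.31, 0.01]
17 [-0.62, 0.36, 0.01]
18 [-0.58, 0.41, 0.01]
19 [-0.55, 0.46, 0.01]
20 [-0.5, 0.51, 0.01]
21 [-0.46, 0.55, 0.01]
22 [-0.41, 0.59, 0.01]
23 [-0.36, 0.62, 0.01]
24 [-0.3, 0.65, 0.01]
25 [-0.25, 0.67, 0.01]
26 [-0.19, 0.69, 0.01]
27 [-0.13, 0.7, 0.01]
```

Emit:
{"fn": "move_arm", "kwargs": {"targets": [{"delta_pos": [-0.43,-0.57,0],"angular": [0,0,0.98],"claw": 0},{"delta_pos": [-0.48,-0.53,0],"angular": [0,0,0.98],"claw": 0},{"delta_pos": [-0.52,-0.49,0],"angular": [0,0,0.98],"claw": 0},{"delta_pos": [-0.56,-0.44,0],"angular": [0,0,0.98],"claw": 0},{"delta_pos": [-0.6,-0.39,0],"angular": [0,0,0.98],"claw": 0}]}}

```text
t: 1.8
position: [0.2368, 0.346, 0.2313]
eef_rot: [0.0, 0.4, 0.917, 0.0]
force: [0.6, -0.9, -0.2]
width: 0.0852
```

Emit:
{"fn": "move_arm", "kwargs": {"targets": [{"delta_pos": [-0.63,-0.34,0],"angular": [0,0,0.98],"claw": 0},{"delta_pos": [-0.65,-0.29,0],"angular": [0,0,0.98],"claw": 0},{"delta_pos": [-0.68,-0.23,0],"angular": [0,0,0.98],"claw": 0},{"delta_pos": [-0.69,-0.17,0],"angular": [0,0,0.98],"claw": 0},{"delta_pos": [-0.71,-0.11,0],"angular": [0,0,0.98],"claw": 0}]}}

```text
t: 2.3
position: [0.2726, 0.2076, 0.2314]
eef_rot: [0.0, 0.585, 0.811, 0.0]
force: [-0.2, 0.3, 0.5]
width: 0.0856
```

Emit:
{"fn": "move_arm", "kwargs": {"targets": [{"delta_pos": [-0.71,-0.05,0],"angular": [0,0,0.98],"claw": 0},{"delta_pos": [-0.71,0.01,0],"angular": [0,0,0.98],"claw": 0},{"delta_pos": [-0.71,0.07,0],"angular": [0,0,0.98],"claw": 0},{"delta_pos": [-0.7,0.13,0],"angular": [0,0,0.98],"claw": 0},{"delta_pos": [-0.69,0.19,0],"angular": [0,0,0.98],"claw": 0}]}}

```text
t: 2.8
position: [0.3081, 0.0695, 0.2315]
eef_rot: [0.0, 0.744, 0.668, 0.0]
force: [0.0, 0.9, 0.3]
width: 0.0857
```

Emit:
{"fn": "move_arm", "kwargs": {"targets": [{"delta_pos": [-0.67,0.25,0],"angular": [0,0,0.98],"claw": 0},{"delta_pos": [-0.65,0.31,0],"angular": [0,0,0.98],"claw": 0},{"delta_pos": [-0.62,0.36,0],"angular": [0,0,0.98],"claw": 0},{"delta_pos": [-0.58,0.41,0],"angular": [0,0,0.98],"claw": 0},{"delta_pos": [-0.55,0.46,0],"angular": [0,0,0.98],"claw": 0}]}}

```text
t: 3.3
position: [0.344, -0.0693, 0.2315]
eef_rot: [0.0, 0.869, 0.495, 0.0]
force: [0.2, 0.7, 0.0]
width: 0.0854
```

Emit:
{"fn": "move_arm", "kwargs": {"targets": [{"delta_pos": [-0.5,0.51,0],"angular": [0,0,0.98],"claw": 0},{"delta_pos": [-0.46,0.55,0],"angular": [0,0,0.98],"claw": 0},{"delta_pos": [-0.41,0.59,0],"angular": [0,0,0.98],"claw": 0},{"delta_pos": [-0.36,0.62,0],"angular": [0,0,0.98],"claw": 0},{"delta_pos": [-0.3,0.65,0],"angular": [0,0,0.98],"claw": 0}]}}

```text
t: 3.8
position: [0.381, -0.2077, 0.2314]
eef_rot: [0.0, 0.954, 0.299, 0.0]
force: [0.5, -0.3, -1.0]
width: 0.0851
```

Emit:
{"fn": "move_arm", "kwargs": {"targets": [{"delta_pos": [-0.25,0.67,0],"angular": [0,0,0.98],"claw": 0},{"delta_pos": [-0.19,0.69,0],"angular": [0,0,0.98],"claw": 0},{"delta_pos": [-0.13,0.7,0],"angular": [0,0,0.98],"claw": 0}]}}

```text
t: 4.1
position: [0.4027, -0.2906, 0.2313]
eef_rot: [0.0, 0.985, 0.175, 0.0]
force: [0.4, -0.3, 0.3]
width: 0.0857
```

```bash
cat >> h.py <<'E'
def wrist():
    P,R=cur(); p=bot.capture("wrist"); T=np.array(p["T_tool_cam"])
    Rw=R.as_matrix()@T[:3,:3]; tw=R.as_matrix()@T[:3,3]+P
    p["R"]=Rw.T; p["t"]=-Rw.T@tw; return p
E
python3 - <<'E'
from h import *
np.set_printoptions(precision=4,suppress=True)
p=wrist();save(p,"w1.png");print(p["T_tool_cam"],K(p))
for l,z in dict(tray=0,tray_grip=.046,keeper_tip=.041,keeper_pivot=.041,guide_entry=0).items():
    for r in bot.tip_of(l,p)[:2]: print(l,np.array(r["xy"]),round(r["conf"],2),px2w(p,r["xy"],z))
E
```

```text
[[ 0.0008 -0.9639 -0.2664  0.067 ]
 [ 1.      0.001  -0.0007 -0.0005]
 [ 0.0009 -0.2664  0.9639 -0.1417]
 [ 0.      0.      0.      1.    ]] 341.9717061932505
tray [283.7  45. ] 0.62 [ 0.5248 -0.2478  0.    ]
tray_grip [284.3 134.1] 0.89 [ 0.4455 -0.2774  0.046 ]
```

View pics/w1.png

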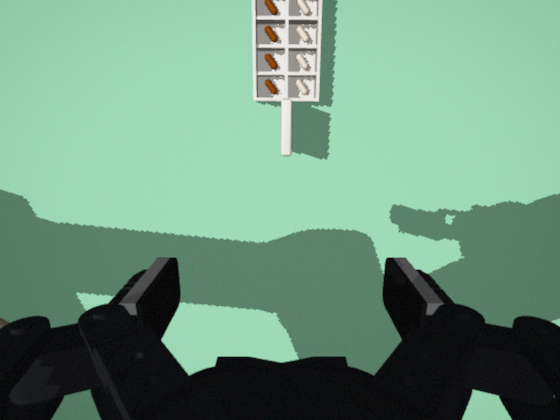

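Run:
```python
from h import *
np.set_printoptions(precision=4,suppress=True)
p=wrist()
a=px2w(p,(287,155),.061);b=px2w(p,(285.5,101),.061)
c=px2w(p,(253,103),.024);d=px2w(p,(319.5,102),.024);e=px2w(p,(256,1),.024)
f=px2w(p,(321,1),.024)
print(a,b,np.degrees(np.arctan2(*(b-a)[1::-1])),np.linalg.norm(b-a));print(c,d,np.linalg.norm(c-d),np.degrees(np.arctan2(*(c-d)[1::-1]))-90)
print("sides",np.degrees(np.arctan2(*(e-c)[1::-1])),np.degrees(np.arctan2(*(f-d)[1::-1])), (c+d)/2)
```

```text
[ 0.4294 -0.2836  0.061 ] [ 0.473  -0.2657  0.061 ] 22.330320779022987 0.047134657571899774
[ 0.4611 -0.2366  0.024 ] [ 0.4847 -0.2973  0.024 ] 0.06509766199425139 21.294975321369293
sides 17.464423294875047 21.29887106175118 [ 0.4729 -0.2669  0.024 ]
```

Run:
```python
from h import *
plan([.393,-.2975,.092],tool(21,50))
print("then");plan([.4575,-.2728,.0338],tool(21,50),start=(np.array([.393,-.2975,.092]),tool(21,50)))
```

```text
n 11 rot/row [ 0.    0.91 -0.01]
0 [-0.03, 0.01, 0.32]
1 [-0.05, 0.01, 0.31]
2 [-0.08, 0.01, 0.31]
3 [-0.1, 0.01, 0.3]
4 [-0.12, 0.01, 0.29]
5 [-0.15, 0.01, 0.28]
6 [-0.17, 0.01, 0.27]
7 [-0.19, 0.01, 0.25]
8 [-0.21, 0.01, 0.24]
9 [-0.23, 0.01, 0.22]
10 [-0.25, 0.01, 0.2]
then
n 3 rot/row [0. 0. 0.]
0 [-0.0, 0.0, 0.75]
1 [-0.0, 0.0, 0.75]
2 [-0.0, 0.0, 0.75]
```

Emit:
{"fn": "move_arm", "kwargs": {"targets": [{"delta_pos": [-0.03,0.01,0.32],"angular": [0,0.91,0],"claw": 90},{"delta_pos": [-0.05,0.01,0.31],"angular": [0,0.91,0],"claw": 90},{"delta_pos": [-0.08,0.01,0.31],"angular": [0,0.91,0],"claw": 90},{"delta_pos": [-0.1,0.01,0.3],"angular": [0,0.91,0],"claw": 90},{"delta_pos": [-0.12,0.01,0.29],"angular": [0,0.91,0],"claw": 90}]}}

```text
t: 4.95
position: [0.3983, -0.2926, 0.1682]
eef_rot: [-0.034, 0.965, 0.174, 0.196]
force: [0.2, 0.2, -0.3]
width: 0.0553
```

Emit:
{"fn": "move_arm", "kwargs": {"targets": [{"delta_pos": [-0.15,0.01,0.28],"angular": [0,0.91,0],"claw": 90},{"delta_pos": [-0.17,0.01,0.27],"angular": [0,0.91,0],"claw": 90},{"delta_pos": [-0.19,0.01,0.25],"angular": [0,0.91,0],"claw": 90},{"delta_pos": [-0.21,0.01,0.24],"angular": [0,0.91,0],"claw": 90},{"delta_pos": [-0.23,0.01,0.22],"angular": [0,0.91,0],"claw": 90}]}}

```text
t: 5.45
position: [0.3937, -0.2967, 0.105]
eef_rot: [-0.068, 0.907, 0.163, 0.382]
force: [-0.6, -0.8, 0.2]
width: 0.0553
```

Emit:
{"fn": "move_arm", "kwargs": {"targets": [{"delta_pos": [-0.25,0.01,0.2],"angular": [0,0.91,0],"claw": 90},{"delta_pos": [0,0,0],"angular": [0,0,0],"claw": 90}]}}

```text
t: 5.65
position: [0.3917, -0.2971, 0.0906]
eef_rot: [-0.076, 0.892, 0.159, 0.416]
force: [-0.6, 0.1, -0.2]
width: 0.0549
```

Run:
```python
from h import *
np.set_printoptions(precision=4,suppress=True)
s=bot.state();print(s["position"],s["joints"],s["force"],s["width"]);P,R=cur();print((tool(21,50).inv()*R).as_rotvec(degrees=True))
p=wrist();save(p,"w2.png")
for l,z in dict(tray=0,tray_grip=.046).items():
    for r in bot.tip_of(l,p)[:2]: print(l,np.array(r["xy"]),round(r["conf"],2),px2w(p,r["xy"],z))
plan([.4575,-.2728,.0338],tool(21,50))
```

```text
[ 0.3917 -0.2971  0.0906] [-1.3333  0.4604  2.0317  1.0264  1.0981 -0.8251] [-0.5671  0.1072 -0.2418] 0.05485412255594728
[-0.3957  0.0997  0.6464]
tray [284.5 164.1] 0.6 [ 0.5219 -0.251   0.    ]
tray_grip [283.1 213.4] 0.6 [ 0.4436 -0.2783  0.046 ]
n 3 rot/row [ 0.03  0.   -0.02]
0 [-0.01, -0.01, 0.76]
1 [-0.01, -0.01, 0.76]
2 [-0.01, -0.0, 0.76]
```

View pics/w2.png

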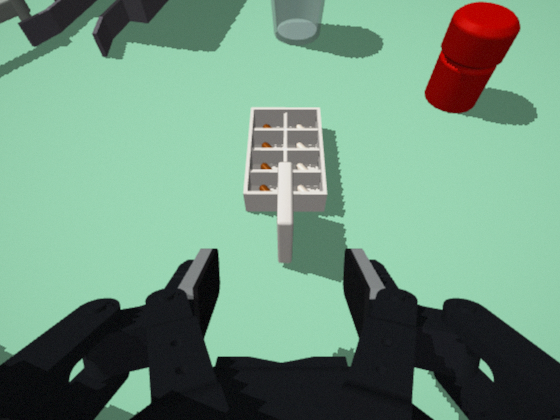

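Emit:
{"fn": "move_arm", "kwargs": {"targets": [{"delta_pos": [-0.01,0,0.76],"angular": [0,0,0],"claw": 90},{"delta_pos": [-0.01,0,0.76],"angular": [0,0,0],"claw": 90},{"delta_pos": [-0.01,0,0.76],"angular": [0,0,0],"claw": 90},{"delta_pos": [0,0,0],"angular": [0,0,0],"claw": 255},{"delta_pos": [0,0,0],"angular": [0,0,0],"claw": 255}], "grip_force": 40}}

```text
t: 6.3
position: [0.4578, -0.2735, 0.0336]
eef_rot: [-0.074, 0.892, 0.161, 0.416]
force: [-0.3, 0.5, -0.4]
width: 0.0269
```

Emit:
{"fn": "move_arm", "kwargs": {"targets": [{"delta_pos": [0,0,0],"angular": [0,0,0],"claw": 255},{"delta_pos": [0,0,0],"angular": [0,0,0],"claw": 255},{"delta_pos": [0,0,0],"angular": [0,0,0],"claw": 255},{"delta_pos": [0,0,0],"angular": [0,0,0],"claw": 255}]}}

```text
t: 6.7
position: [0.4572, -0.2746, 0.0338]
eef_rot: [-0.074, 0.892, 0.16, 0.417]
force: [-3.4, -0.4, 7.9]
width: 0.0095
```

Run:
```python
from h import *
np.set_printoptions(precision=4,suppress=True)
s=bot.state();print(s["t"],s["position"],s["joints"],s["force"],s["torque"],s["width"])
# dock fit from top+side keypoints
from scipy.optimize import least_squares
D=dict(overhang=(-.04,0,.12),keeper_pivot=(-.064,.054,.041),guide_entry=(-.081,0,0),dock=(0,0,0))
obs=[]
for n in("top","side","wrist"):
    p=wrist() if n=="wrist" else bot.capture(n); save(p,n+"2.png")
    for l in D:
        r=bot.tip_of(l,p)[:1]
        if r and r[0]["conf"]>.5: obs.append((n,p,l,np.array(r[0]["xy"])))
def res(v):
    c,s_=np.cos(v[2]),np.sin(v[2]);o=[]
    for n,p,l,xy in obs:
        x,y,z=D[l]; o+=list(w2px(p,[v[0]+c*x-s_*y,v[1]+s_*x+c*y,z])-xy)
    return np.array(o)
f=least_squares(res,[.687,.068,.14],loss="soft_l1")
print(f.x,np.degrees(f.x[2]))
for o,e in zip(obs,res(f.x).reshape(-1,2)): print(o[0],o[2],o[3],e)
```

```text
6.7 [ 0.4572 -0.2746  0.0338] [-1.1656  0.6161  1.9914  1.2067  0.9615 -0.9043] [-3.416  -0.4166  7.8912] [ 0.2891 -0.1435  0.1965] 0.00953672548435376
[0.6808 0.0597 0.0435] 2.4898412801237417
top overhang [345.8 176.2] [-87.1577  24.436 ]
top keeper_pivot [237.9 215.5] [2.7258 0.013 ]
top guide_entry [261.8 222.9] [-0.5019 -0.2643]
top dock [256.9 195. ] [ 3.1048 -0.573 ]
side overhang [297.1 194.4] [ 0.306  -1.3231]
side keeper_pivot [280.1 201.6] [-0.1881  0.1888]
side guide_entry [284.9 225.5] [-1.5171  1.6184]
side dock [307.5 218.3] [ 1.94   -1.7748]
```

```bash
cat > dock.py <<'E'
from h import *
from scipy.optimize import least_squares
D=dict(overhang=(-.04,0,.12),keeper_pivot=(-.064,.054,.041),guide_entry=(-.081,0,0),dock=(0,0,0))
def fit(ps,extra=[],v0=(.687,.068,.14)):
    obs=[]
    for n,p in ps:
        for l in D:
            for r in bot.tip_of(l,p)[:2]:
                if r["conf"]>.4: obs.append((n,p,l,D[l],np.array(r["xy"]),r["conf"]))
    obs+=extra
    def res(v,raw=0):
        c,s=np.cos(v[2]),np.sin(v[2]);o=[]
        for n,p,l,(x,y,z),xy,_ in obs: o+=list(w2px(p,[v[0]+c*x-s*y,v[1]+s*x+c*y,z])-xy)
        return np.array(o)
    f=least_squares(res,v0,loss="cauchy",f_scale=1.)
    print("dock",np.round(f.x,4),round(np.degrees(f.x[2]),2))
    for o,e in zip(obs,res(f.x).reshape(-1,2)): print(o[0],o[2],np.round(o[4],1),round(o[5],2),np.round(e,1))
    return f.x
E
python3 - <<'E'
from dock import *
ps=[(n,bot.capture(n)) for n in("top","side")]
fit(ps)
p=ps[0][1]
for a in [(225.2,142.4),(231.9,201),(281.4,193.3)]: print(px2w(p,a,.152))
m=bot.silhouettes("dock",p)[0]; c=max(cv2.findContours(m["pixels"].astype("uint8"),0,1)[0],key=cv2.contourArea)
print(m["conf"],m["box"],cv2.approxPolyDP(c,3,True)[:,0].tolist())
plan([.4578,-.2735,.0345],tool(21,50))
E
```

```text
dock [0.6826 0.0703 0.1364] 7.81
top overhang [255.9 200. ] 0.85 [ 0.1 -0.1]
top keeper_pivot [239.1 216.9] 0.85 [-0.  -0.4]
top guide_entry [259.7 223.9] 0.81 [ 0.5 -2.1]
top dock [255.2 192.3] 0.84 [1.1 1.5]
side overhang [297.5 192.6] 0.73 [-0.5 -1.6]
side keeper_pivot [279.4 200. ] 0.81 [-1.  1.]
side guide_entry [286.7 227.1] 0.79 [-3.  -1.1]
side dock [306.7 215.6] 0.65 [ 1.6 -2. ]
[0.78549161 0.14103573 0.152     ]
[0.63457742 0.12288529 0.152     ]
[ 6.53053028e-01 -1.49327190e-04  1.52000000e-01]
0.77 [223.4, 136.5, 280.8, 247.4] [[272, 137], [226, 143], [233, 200], [246, 203], [280, 194]]
n 1 rot/row [ 0.12 -0.02 -0.08]
0 [0.03, -0.02, 0.01]
```

Run:
```python
from h import *
plan([.456,.037,.0338],tool(7.8,50),n=14)
```

```text
n 14 rot/row [-0.14 -0.    0.12]
0 [0.12, -0.52, 0.15]
1 [0.12, -0.53, 0.14]
2 [0.11, -0.53, 0.13]
3 [0.11, -0.53, 0.13]
4 [0.1, -0.53, 0.12]
5 [0.1, -0.54, 0.11]
6 [0.09, -0.54, 0.11]
7 [0.09, -0.54, 0.1]
8 [0.08, -0.54, 0.1]
9 [0.07, -0.54, 0.09]
10 [0.07, -0.55, 0.08]
11 [0.06, -0.55, 0.08]
12 [0.06, -0.55, 0.07]
13 [0.05, -0.55, 0.06]
```

Emit:
{"fn": "move_arm", "kwargs": {"targets": [{"delta_pos": [0.12,-0.52,0.15],"angular": [-0.14,0,0.12],"claw": 255},{"delta_pos": [0.12,-0.53,0.14],"angular": [-0.14,0,0.12],"claw": 255},{"delta_pos": [0.11,-0.53,0.13],"angular": [-0.14,0,0.12],"claw": 255},{"delta_pos": [0.11,-0.53,0.13],"angular": [-0.14,0,0.12],"claw": 255},{"delta_pos": [0.1,-0.53,0.12],"angular": [-0.14,0,0.12],"claw": 255}]}}

```text
t: 8.5
position: [0.4573, -0.1637, 0.0338]
eef_rot: [-0.056, 0.897, 0.123, 0.42]
force: [0.9, -5.1, 6.5]
width: 0.0093
```

Run:
```python
from h import *
s=bot.state();print(s["joints"],s["force"],s["torque"],s["width"])
p=wrist();save(p,"w3.png")
for l,z in dict(tray=0).items():
    for r in bot.tip_of(l,p)[:2]: print(l,np.array(r["xy"]),round(r["conf"],2),px2w(p,r["xy"],z))
plan([.456,.037,.0338],tool(7.8,50),n=9)
```

```text
[-1.02165184  0.5190917   2.25492444  1.5267569   0.83067334 -1.08678124] [ 0.90008596 -5.09459317  6.46795693] [-0.40945086 -0.50745018 -0.70030656] 0.009288916521298972
tray [279.9 185.1] 0.77 [ 0.52451854 -0.14355318  0.        ]
n 9 rot/row [-0.14 -0.    0.11]
0 [0.09, -0.53, 0.11]
1 [0.09, -0.53, 0.11]
2 [0.08, -0.53, 0.1]
3 [0.08, -0.53, 0.09]
4 [0.07, -0.54, 0.09]
5 [0.07, -0.54, 0.08]
6 [0.06, -0.54, 0.07]
7 [0.06, -0.54, 0.07]
8 [0.05, -0.54, 0.06]
```

```bash
cat > kin.py <<'E'
from h import *
from scipy.optimize import least_squares
J=np.array([[.9556,.3135,1.4984,0,1.331,-.2234],[-1.3333,.4604,2.0317,1.0264,1.0981,-.8251],[-1.1656,.6161,1.9914,1.2067,.9615,-.9043],[-1.02165,.51909,2.25492,1.52676,.83067,-1.08678]])
Pm=np.array([[.2004,.485,.2307],[.3917,-.2971,.0906],[.4572,-.2746,.0338],[.4573,-.1637,.0338]])
def fk(q,k):
    a1,h,L2,L3,e,Lt=k
    R1=Ro.from_euler('z',q[0]);A=R1*Ro.from_euler('y',q[1]);B=A*Ro.from_euler('y',q[2])
    R=B*Ro.from_euler('z',q[3])*Ro.from_euler('y',q[4])*Ro.from_euler('z',q[5])
    return R1.apply([a1,0,h])+A.apply([0,0,L2])+B.apply([e,0,L3])+R.apply([0,0,Lt]),R
f=least_squares(lambda k:np.concatenate([fk(q,k)[0]-p for q,p in zip(J,Pm)]+[1e-3*(k-[0,.3,.4,.4,0,.3])]),[0,.3,.4,.4,0,.3]);k=f.x
LO=np.array([-2.94,-.97,.19,-1.23,.02,-2.88]);HI=np.array([2.94,2.17,2.56,4.37,3.11,2.88])
def ik(P,R,q0):
    g=least_squares(lambda q:np.concatenate([(fk(q,k)[0]-P)*5,(fk(q,k)[1].inv()*R).as_rotvec()]),np.clip(q0,LO+.01,HI-.01),bounds=(LO,HI)); return g.x,np.sqrt(2*g.cost)
E
python3 - <<'E'
from kin import *
np.set_printoptions(precision=3,suppress=True)
print(k,f.cost);
for q,p in zip(J,Pm): print(fk(q,k)[0]-p)
P,R=cur();print((fk(bot.state()["joints"],k)[1].inv()*R).as_rotvec(degrees=True))
c,s=np.cos(np.radians(7.8)),np.sin(np.radians(7.8))
for X in(-235,-215,-190,-150,-120,-90):
  for L in(0,15,25,35,45):
    b=None
    for q0 in([0,.3,1.5,0,1.3,0],[0,0.2,2.3,0,.8,0],[-.6,.5,2.2,1.5,.8,-1.1]):
        q,e=ik(np.array([.684+c*X/1e3,.068+s*X/1e3,.034]),tool(7.8,L),q0)
        if b is None or e<b[1]: b=(q,e)
    print(X,L,b[0],round(b[1],4))
E
```

```text
[-0.074  0.323  0.47   0.467  0.022  0.407] 0.007118435214942792
[ 0.099 -0.062 -0.   ]
[-0.006  0.018  0.008]
[-0.001  0.    -0.001]
[ 0.003 -0.014 -0.007]
[ 0.  0. 90.]
-235 0 [-0.005  0.394  1.88   0.111  0.863  2.88 ] 0.0997
-235 15 [0.012 0.246 2.136 0.149 0.499 2.88 ] 0.0418
-235 25 [0.043 0.186 2.296 0.182 0.228 2.88 ] 0.0016
-235 35 [0.02  0.184 2.447 2.542 0.118 0.501] 0.0
-235 45 [-0.021  0.267  2.56   2.886  0.462  0.116] 0.0185
-215 0 [-0.002  0.426  1.83   0.113  0.88   2.88 ] 0.104
-215 15 [0.015 0.28  2.09  0.151 0.512 2.88 ] 0.0456
-215 25 [0.045 0.22  2.251 0.183 0.239 2.88 ] 0.0047
-215 35 [0.03  0.215 2.403 2.515 0.104 0.537] 0.0
-215 45 [-0.001  0.298  2.531  2.929  0.477  0.092] 0.0
-190 0 [0.002 0.467 1.766 0.115 0.903 2.88 ] 0.1093
-190 15 [0.018 0.321 2.031 0.153 0.528 2.88 ] 0.0504
-190 25 [0.046 0.261 2.194 0.185 0.254 2.88 ] 0.0088
-190 35 [0.04  0.252 2.347 2.446 0.086 0.615] 0.0
-190 45 [0.015 0.324 2.475 2.943 0.447 0.094] 0.0
-150 0 [0.008 0.533 1.659 0.118 0.942 2.88 ] 0.1179
-150 15 [0.022 0.386 1.935 0.157 0.559 2.88 ] 0.0581
-150 25 [0.048 0.325 2.102 0.187 0.282 2.88 ] 0.0156
-150 35 [0.053 0.311 2.255 2.179 0.058 0.893] 0.0
-150 45 [0.034 0.367 2.386 2.956 0.4   0.099] 0.0
-120 0 [0.012 0.584 1.576 0.119 0.974 2.88 ] 0.1244
-120 15 [0.024 0.434 1.86  0.158 0.584 2.88 ] 0.0641
-120 25 [0.049 0.372 2.03  0.188 0.306 2.88 ] 0.0209
-120 35 [0.06  0.353 2.185 1.719 0.044 1.36 ] 0.0
-120 45 [0.045 0.4   2.317 2.961 0.365 0.105] 0.0
-90 0 [0.016 0.635 1.489 0.12  1.009 2.88 ] 0.1311
-90 15 [0.027 0.482 1.784 0.16  0.612 2.88 ] 0.0702
-90 25 [0.05  0.418 1.958 0.189 0.332 2.88 ] 0.0264
-90 35 [0.066 0.396 2.114 1.065 0.046 2.019] 0.0
-90 45 [0.054 0.434 2.248 2.961 0.329 0.113] 0.0
```

```bash
python3 - <<'E'
s=open("kin.py").read()
s=s.replace("a1,h,L2,L3,e,Lt=k","a1,h,L2,L3,e,Lt,dy=k").replace("[a1,0,h]","[a1,dy,h]").replace("Ro.from_euler('z',q[5])","Ro.from_euler('z',q[5]+np.pi/2)").replace("[0,.3,.4,.4,0,.3]","[0,.3,.4,.4,0,.3,.1]")
s=s.replace("1e-3*(k-","1e-4*(k-")
open("kin.py","w").write(s)
E
python3 - <<'E'
from kin import *
np.set_printoptions(precision=3,suppress=True)
print(k,f.cost);
for q,p in zip(J,Pm): print(fk(q,k)[0]-p)
P,R=cur();print((fk(bot.state()["joints"],k)[1].inv()*R).as_rotvec(degrees=True))
c,s=np.cos(np.radians(7.8)),np.sin(np.radians(7.8))
for X in(-235,-215,-190,-150,-120,-90):
  for L in(0,15,25,35,45):
    b=None
    for q0 in([0,.3,1.5,0,1.3,-1.5],[0,.3,1.5,0,1.3,1.5],[0,0.2,2.3,3,.8,1.5],[-.6,.5,2.2,1.5,.8,-1.1]):
        q,e=ik(np.array([.684+c*X/1e3,.068+s*X/1e3,.034]),tool(7.8,L),q0)
        if b is None or e<b[1]: b=(q,e)
    print(X,L,b[0],round(b[1],4))
E
```

```text
[0.    0.201 0.439 0.398 0.039 0.255 0.116] 2.1943179670845426e-09
[-0.  0. -0.]
[-0.  0. -0.]
[ 0. -0.  0.]
[ 0.  0. -0.]
[ 0.  0. -0.]
-235 0 [-0.18   0.436  1.925 -0.     0.781  1.255] 0.0
-235 15 [-0.235  0.346  2.115  0.22   0.445  1.012] 0.0
-235 25 [-0.282  0.318  2.237  0.763  0.251  0.442] 0.0
-235 35 [-0.336  0.329  2.352  1.916  0.281 -0.755] 0.0
-235 45 [-0.398  0.395  2.453  2.381  0.55  -1.285] 0.0
-215 0 [-0.166  0.469  1.867 -0.     0.806  1.268] 0.0
-215 15 [-0.216  0.379  2.06   0.201  0.465  1.049] 0.0
-215 25 [-0.258  0.349  2.183  0.685  0.259  0.542] 0.0
-215 35 [-0.306  0.357  2.297  1.864  0.259 -0.673] 0.0
-215 45 [-0.36   0.414  2.398  2.389  0.515 -1.252] 0.0
-190 0 [-0.151  0.51   1.793 -0.     0.838  1.284] 0.0
-190 15 [-0.196  0.419  1.99   0.18   0.491  1.091] 0.0
-190 25 [-0.232  0.388  2.114  0.595  0.275  0.657] 0.0
-190 35 [-0.274  0.391  2.229  1.776  0.236 -0.553] 0.0
-190 45 [-0.319  0.438  2.329  2.39   0.473 -1.21 ] 0.0
-150 0 [-0.129  0.578  1.671 -0.     0.893  1.305] 0.0
-150 15 [-0.167  0.484  1.875  0.151  0.538  1.147] 0.0
-150 25 [-0.197  0.449  2.002  0.474  0.308  0.812] 0.0
-150 35 [-0.231  0.445  2.118  1.575  0.207 -0.31 ] 0.0
-150 45 [-0.267  0.481  2.219  2.371  0.409 -1.136] 0.0
-120 0 [-0.115  0.629  1.576  0.     0.937  1.32 ] 0.0
-120 15 [-0.149  0.532  1.786  0.134  0.576  1.183] 0.0
-120 25 [-0.175  0.495  1.916  0.401  0.338  0.907] 0.0
-120 35 [-0.204  0.487  2.034  1.382  0.196 -0.09 ] 0.0
-120 45 [-0.235  0.515  2.135  2.338  0.364 -1.07 ] 0.0
-90 0 [-0.102  0.682  1.476 -0.     0.984  1.332] 0.0
-90 15 [-0.132  0.582  1.694  0.119  0.616  1.214] 0.0
-90 25 [-0.156  0.542  1.828  0.341  0.372  0.986] 0.0
-90 35 [-0.181  0.529  1.948  1.17   0.195  0.145] 0.0
-90 45 [-0.207  0.55   2.051  2.286  0.321 -0.989] 0.0
```

```bash
cat > path.py <<'E'
from kin import *
from scipy.spatial.transform import Slerp
def line(P1,R1,n):
    P0,R0=cur();q=bot.state()["joints"];S=Slerp([0,1],Ro.concatenate([R0,R1]))
    for i in range(1,n+1):
        a=i/n;q2,e=ik(P0+(np.array(P1)-P0)*a,S(a),q)
        if i%3==0 or i==n: print(i,np.round(q2,2),"step",np.round(np.abs(q2-q).max(),2),"err",round(e,4))
        q=q2
    return q
E
python3 - <<'E'
from path import *
c,s=np.cos(np.radians(7.8)),np.sin(np.radians(7.8))
at=lambda X:np.array([.684+c*X/1e3,.068+s*X/1e3,.034])
print(at(-218))
q=line(at(-218),tool(7.8,50),10)
for X in range(-210,-9,20):
    q,e=ik(at(X),tool(7.8,50),q);print(X,np.round(q,2),round(e,4))
plan(at(-218)*[1,1,0]+[0,0,.0338],tool(7.8,50),n=10)
E
```

```text
[0.46801697 0.03841401 0.034     ]
3 [-0.89  0.49  2.36  1.76  0.78 -1.19] step 0.08 err 0.0
6 [-0.71  0.47  2.43  2.04  0.74 -1.28] step 0.1 err 0.0
9 [-0.48  0.46  2.45  2.37  0.7  -1.36] step 0.11 err 0.0
10 [-0.39  0.46  2.45  2.48  0.68 -1.39] step 0.11 err 0.0
-210 [-0.38  0.47  2.43  2.49  0.67 -1.37] 0.0
-190 [-0.34  0.48  2.37  2.5   0.63 -1.35] 0.0
-170 [-0.31  0.5   2.32  2.5   0.59 -1.32] 0.0
-150 [-0.28  0.52  2.26  2.5   0.55 -1.29] 0.0
-130 [-0.26  0.53  2.21  2.5   0.52 -1.26] 0.0
-110 [-0.24  0.55  2.15  2.5   0.49 -1.23] 0.0
-90 [-0.22  0.57  2.09  2.48  0.45 -1.2 ] 0.0
-70 [-0.2   0.6   2.04  2.47  0.42 -1.16] 0.0
-50 [-0.19  0.62  1.98  2.44  0.39 -1.12] 0.0
-30 [-0.17  0.64  1.92  2.41  0.36 -1.08] 0.0
-10 [-0.16  0.67  1.86  2.37  0.33 -1.02] 0.0
n 10 rot/row [-0.12 -0.    0.1 ]
0 [0.1, -0.47, 0.12]
1 [0.1, -0.47, 0.12]
2 [0.1, -0.48, 0.11]
3 [0.09, -0.48, 0.11]
4 [0.09, -0.48, 0.1]
5 [0.08, -0.48, 0.1]
6 [0.08, -0.48, 0.09]
7 [0.07, -0.48, 0.09]
8 [0.07, -0.49, 0.08]
9 [0.07, -0.49, 0.08]
```

Feasible all the way with the 50° lean. On to the staging point.

Emit:
{"fn": "move_arm", "kwargs": {"targets": [{"delta_pos": [0.1,-0.47,0.12],"angular": [-0.12,0,0.1],"claw": 255},{"delta_pos": [0.1,-0.47,0.12],"angular": [-0.12,0,0.1],"claw": 255},{"delta_pos": [0.1,-0.48,0.11],"angular": [-0.12,0,0.1],"claw": 255},{"delta_pos": [0.09,-0.48,0.11],"angular": [-0.12,0,0.1],"claw": 255},{"delta_pos": [0.09,-0.48,0.1],"angular": [-0.12,0,0.1],"claw": 255}]}}

```text
t: 9.1
position: [0.4625, -0.0635, 0.0337]
eef_rot: [-0.043, 0.901, 0.092, 0.421]
force: [1.0, -2.0, 1.7]
width: 0.0095
```

Emit:
{"fn": "move_arm", "kwargs": {"targets": [{"delta_pos": [0.08,-0.48,0.1],"angular": [-0.12,0,0.1],"claw": 255},{"delta_pos": [0.08,-0.48,0.09],"angular": [-0.12,0,0.1],"claw": 255},{"delta_pos": [0.07,-0.48,0.09],"angular": [-0.12,0,0.1],"claw": 255},{"delta_pos": [0.07,-0.49,0.08],"angular": [-0.12,0,0.1],"claw": 255},{"delta_pos": [0.07,-0.49,0.08],"angular": [-0.12,0,0.1],"claw": 255}]}}

```text
t: 9.6
position: [0.4679, 0.0363, 0.0338]
eef_rot: [-0.029, 0.904, 0.062, 0.423]
force: [-0.0, -1.5, -0.4]
width: 0.0096
```

Run:
```python
from dock import *
np.set_printoptions(precision=4,suppress=True)
s=bot.state();print(s["position"],s["force"],s["width"]);P,R=cur();print((tool(7.8,50).inv()*R).as_rotvec(degrees=True))
w=wrist();save(w,"w4.png")
ps=[("wrist",w)]+[(n,bot.capture(n)) for n in("top","side")]
fit(ps)
for n,p in ps:
    for l,z in dict(tray=0,tray_grip=.046,keeper_tip=.041).items():
        for r in bot.tip_of(l,p)[:1]: print(n,l,np.array(r["xy"]),round(r["conf"],2),px2w(p,r["xy"],z))
```

```text
[0.4679 0.0363 0.0338] [-0.0449 -1.533  -0.3744] 0.009613691979642564
[-0.0015  0.1165  0.0047]
dock [0.6804 0.0649 0.1018] 5.83
wrist keeper_pivot [205.6  54.3] 0.9 [-4.3 -0. ]
wrist guide_entry [279.  187.2] 0.47 [ -0.1 -68.4]
wrist dock [282.  276.5] 0.59 [   0.4 -219.5]
top overhang [256.3 201. ] 0.75 [ 1.2 -0.2]
top keeper_pivot [239.  215.6] 0.61 [1.2 1.1]
top guide_entry [261.2 225.9] 0.82 [-0.1 -3.2]
top dock [259.8 193.7] 0.7 [-1.6  0.9]
side overhang [296.8 194.6] 0.65 [ 0.  -2.2]
side keeper_pivot [277.8 199.9] 0.7 [0.8 2. ]
side guide_entry [283.1 228.5] 0.92 [ 0.2 -1.5]
side dock [309.4 216.9] 0.82 [-0.9 -1.6]
wrist tray [281.2 185.1] 0.86 [0.5372 0.0463 0.    ]
wrist tray_grip [278.6 273.8] 0.8 [0.4567 0.0363 0.046 ]
wrist keeper_tip [112.3 142.7] 0.87 [0.5223 0.1379 0.041 ]
top tray [261.9 248. ] 0.81 [0.5284 0.0547 0.    ]
top keeper_tip [417.1 198.1] 0.74 [ 0.6589 -0.3728  0.041 ]
side tray [263.1 237.5] 0.87 [0.5357 0.047  0.    ]
side tray_grip [234. 242.] 0.7 [0.4501 0.0332 0.046 ]
side keeper_tip [239.5 203.7] 0.74 [0.5115 0.1507 0.041 ]
```

View pics/w4.png

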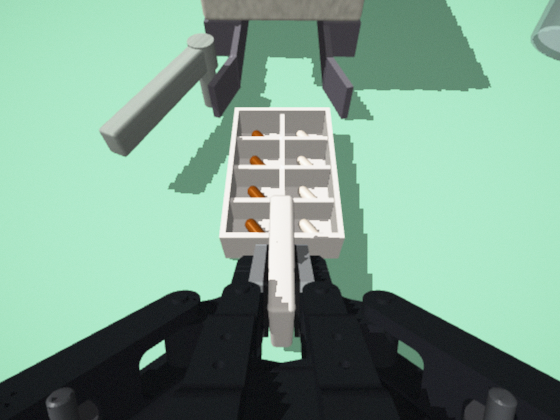

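Run:
```python
from h import *
a=cv2.imread("pics/w4.png")
cv2.imwrite("pics/w4c.png",cv2.resize(a[0:130,190:370],None,fx=4,fy=4,interpolation=cv2.INTER_CUBIC))
```

```text
(no output)
```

View pics/w4c.png

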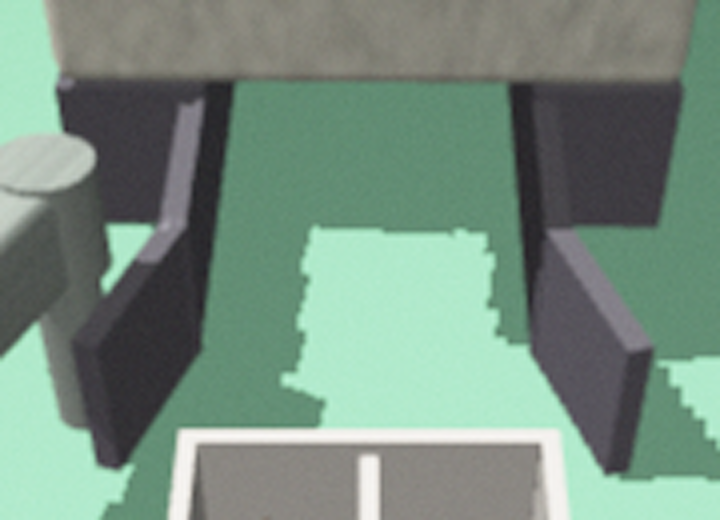

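```bash
cat > rel.py <<'E'
from h import *
from scipy.optimize import least_squares
def fitpose(p,pts,v0):
    def res(v):
        c,s=np.cos(v[2]),np.sin(v[2])
        return np.concatenate([w2px(p,[v[0]+c*x-s*y,v[1]+s*x+c*y,z])-xy for (x,y,z),xy in pts])
    f=least_squares(res,v0,loss="soft_l1"); print(np.round(f.x,4),"yaw",round(np.degrees(f.x[2]),2),np.round(res(f.x),1).tolist()); return f.x
E
python3 - <<'E'
from rel import *
p=wrist()
m=1e-3
dk=fitpose(p,[((-.045,.034,0),(240,86.5)),((-.045,-.034,0),(323.25,88)),((-.045,.034,.028),(236,56.5)),((-.045,-.034,.028),(326.75,57)),((0,-.065,0),(355,56.5)),((-.081,.045,0),(220.5,116.8)),((-.081,-.045,0),(342.5,118.3))],[.684,.068,.136])
tr=fitpose(p,[((.05,.032,.024),(235,107.5)),((.05,-.032,.024),(329.7,107.5)),((-.05,.032,.024),(222,236)),((-.05,-.032,.024),(341.5,236))],[.537,.046,.136])
c,s=np.cos(dk[2]),np.sin(dk[2]);d=tr[:2]-dk[:2];print("tray in dock",c*d[0]+s*d[1],-s*d[0]+c*d[1],np.degrees(tr[2]-dk[2]))
P,R=cur();c,s=np.cos(tr[2]),np.sin(tr[2]);d=P[:2]-tr[:2];print("tcp in tray",c*d[0]+s*d[1],-s*d[0]+c*d[1])
E
```

```text
[0.6817 0.065  0.1233] yaw 7.07 [0.0, 1.0, -0.2, 0.2, 0.3, -0.6, 0.0, -0.4, 0.1, 0.2, 1.1, 0.3, -2.3, -0.1]
[0.5358 0.0449 0.1369] yaw 7.84 [-0.1, -1.1, 0.1, -1.1, -2.7, 0.3, 3.9, 0.4]
tray in dock -0.14724215092046714 -0.00202106123243408 0.7757769210470812
tcp in tray -0.0684823156581452 6.067127855186559e-05
```

```bash
cat >> rel.py <<'E'
DK=(.6817,.065,np.radians(7.07))
def at(X,Y=0,Z=.0338):
    c,s=np.cos(DK[2]),np.sin(DK[2]); return np.array([DK[0]+(c*X-s*Y)/1e3,DK[1]+(s*X+c*Y)/1e3,Z])
def indock(P):
    c,s=np.cos(DK[2]),np.sin(DK[2]); d=np.array(P[:2])-DK[:2]; return 1e3*np.array([c*d[0]+s*d[1],-s*d[0]+c*d[1]])
E
python3 - <<'E'
from rel import *
plan(at(-190),tool(7.07,50),n=2)
plan(at(-100),tool(7.07,50),n=5,start=(at(-190),tool(7.07,50)))
E
```

```text
n 2 rot/row [-0.07 -0.01  0.05]
0 [0.21, -0.03, 0.25]
1 [0.21, -0.03, 0.25]
n 5 rot/row [0. 0. 0.]
0 [0.29, -0.0, 0.34]
1 [0.29, -0.0, 0.34]
2 [0.29, -0.0, 0.34]
3 [0.29, -0.0, 0.34]
4 [0.29, -0.0, 0.34]
```

Emit:
{"fn": "move_arm", "kwargs": {"targets": [{"delta_pos": [0.21,-0.03,0.25],"angular": [-0.07,0,0.05],"claw": 255},{"delta_pos": [0.21,-0.03,0.25],"angular": [-0.07,0,0.05],"claw": 255},{"delta_pos": [0.29,0,0.345],"angular": [0,0,0],"claw": 255},{"delta_pos": [0.29,0,0.345],"angular": [0,0,0],"claw": 255}]}}

```text
t: 11.25
position: [0.5295, 0.0454, 0.0337]
eef_rot: [-0.025, 0.904, 0.055, 0.422]
force: [-5.8, -0.8, 7.5]
width: 0.0096
```

Run:
```python
from rel import *
s=bot.state();P,R=cur();print(indock(P),P[2],s["force"],s["torque"],(tool(7.07,50).inv()*R).as_rotvec(degrees=True))
plan(at(-100),tool(7.07,50),n=4)
```

```text
[-153.4115842    -0.75689587] 0.03368228607859612 [-5.78947084 -0.79211302  7.53830845] [0.00259394 0.09539052 0.00240842] [-0.13619612  0.07735351  0.06548242]
n 4 rot/row [ 0.01 -0.   -0.  ]
0 [0.21, -0.01, 0.26]
1 [0.21, -0.01, 0.26]
2 [0.21, -0.01, 0.26]
3 [0.22, -0.0, 0.26]
```

Emit:
{"fn": "move_arm", "kwargs": {"targets": [{"delta_pos": [0.21,-0.01,0.25],"angular": [0,0,0],"claw": 255},{"delta_pos": [0.21,0,0.25],"angular": [0,0,0],"claw": 255},{"delta_pos": [0.21,0,0.25],"angular": [0,0,0],"claw": 255}]}}

```text
t: 11.55
position: [0.5684, 0.0503, 0.0337]
eef_rot: [-0.025, 0.904, 0.055, 0.422]
force: [-6.1, -0.9, 8.9]
width: 0.0098
```

Emit:
{"fn": "move_arm", "kwargs": {"targets": [{"delta_pos": [0.21,0,0.25],"angular": [0,0,0],"claw": 255},{"delta_pos": [0.21,0,0.25],"angular": [0,0,0],"claw": 255}]}}

```text
t: 11.75
position: [0.5943, 0.0534, 0.0337]
eef_rot: [-0.025, 0.904, 0.055, 0.422]
force: [-6.1, -1.3, 8.4]
width: 0.0091
```

Run:
```python
from rel import *
s=bot.state();P,R=cur();print(indock(P),P[2],s["force"],s["torque"],(tool(7.07,50).inv()*R).as_rotvec(degrees=True))
w=wrist();save(w,"w5.png")
plan(at(-30),tool(7.07,50),n=4)
```

```text
[-88.17663672  -0.74368291] 0.03367439548621161 [-6.06803126 -1.27911974  8.41912132] [0.02377381 0.15031824 0.01026213] [-0.1472617   0.06512213  0.06446652]
n 4 rot/row [ 0.01 -0.01 -0.  ]
0 [0.22, -0.01, 0.27]
1 [0.22, -0.01, 0.27]
2 [0.23, -0.01, 0.27]
3 [0.23, -0.01, 0.27]
```

View pics/w5.png

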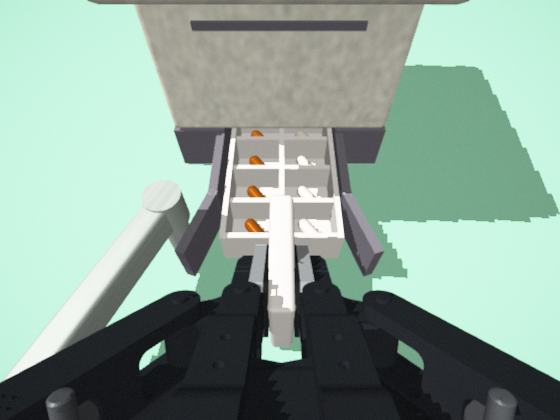

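Emit:
{"fn": "move_arm", "kwargs": {"targets": [{"delta_pos": [0.21,0,0.25],"angular": [0,0,0],"claw": 255},{"delta_pos": [0.21,0,0.25],"angular": [0,0,0],"claw": 255}]}}

```text
t: 12.0
position: [0.6199, 0.0566, 0.0337]
eef_rot: [-0.025, 0.904, 0.055, 0.422]
force: [-6.9, -1.6, 7.3]
width: 0.0097
```

Emit:
{"fn": "move_arm", "kwargs": {"targets": [{"delta_pos": [0.2,0,0.24],"angular": [0,0,0],"claw": 255}]}}

```text
t: 12.1
position: [0.6324, 0.0582, 0.0337]
eef_rot: [-0.025, 0.904, 0.055, 0.422]
force: [-6.3, -1.1, 7.4]
width: 0.0095
```

Emit:
{"fn": "move_arm", "kwargs": {"targets": [{"delta_pos": [0.13,0,0.15],"angular": [0,0,0],"claw": 255}]}}

```text
t: 12.2
position: [0.6404, 0.0592, 0.0337]
eef_rot: [-0.025, 0.904, 0.055, 0.422]
force: [-5.5, -0.9, 7.2]
width: 0.0093
```

Run:
```python
from rel import *
s=bot.state();P,R=cur();print(s["t"],indock(P),P[2],s["force"],s["torque"],s["width"])
w=wrist();save(w,"w6.png")
for X in(-25,-17.5): plan(at(X),tool(7.07,50),n=1)
```

```text
12.2 [-41.69152766  -0.6513463 ] 0.033702365454491894 [-5.49396861 -0.85835546  7.19108639] [ 0.00873476  0.10484454 -0.04004953] 0.00925533134016178
n 1 rot/row [ 0.03 -0.02 -0.  ]
0 [0.26, -0.02, 0.31]
n 1 rot/row [ 0.03 -0.02 -0.  ]
0 [0.38, -0.02, 0.45]
```

View pics/w6.png

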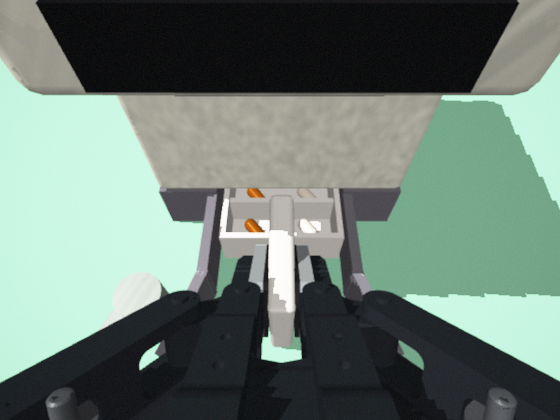

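Emit:
{"fn": "move_arm", "kwargs": {"targets": [{"delta_pos": [0.11,0,0.13],"angular": [0,0,0],"claw": 255}]}}

```text
t: 12.35
position: [0.6464, 0.0604, 0.0337]
eef_rot: [-0.025, 0.904, 0.055, 0.422]
force: [-6.1, -0.8, 8.0]
width: 0.0093
```

Emit:
{"fn": "move_arm", "kwargs": {"targets": [{"delta_pos": [0.1,0,0.12],"angular": [0,0,0],"claw": 255}]}}

```text
t: 12.45
position: [0.6527, 0.0612, 0.0337]
eef_rot: [-0.025, 0.904, 0.055, 0.422]
force: [-6.4, -2.1, 7.9]
width: 0.0097
```

Run:
```python
from rel import *
s=bot.state();P,R=cur();print(s["t"],indock(P),P[2],s["force"],s["torque"],s["width"])
plan(at(-17.5),tool(7.07,50),n=1)
```

```text
12.45 [-29.20891944  -0.17898461] 0.03370715681044058 [-6.3540475  -2.06124085  7.87919872] [ 0.05332286  0.10088048 -0.03579006] 0.009656081688027425
n 1 rot/row [ 0.02 -0.01 -0.01]
0 [0.19, -0.0, 0.22]
```

Emit:
{"fn": "move_arm", "kwargs": {"targets": [{"delta_pos": [0.08,0,0.1],"angular": [0,0,0],"claw": 255}]}}

```text
t: 12.55
position: [0.6579, 0.0619, 0.0337]
eef_rot: [-0.025, 0.904, 0.055, 0.422]
force: [-6.7, -1.1, 9.2]
width: 0.0095
```

Emit:
{"fn": "move_arm", "kwargs": {"targets": [{"delta_pos": [0.05,0,0.06],"angular": [0,0,0],"claw": 255}]}}

```text
t: 12.65
position: [0.6611, 0.0623, 0.0337]
eef_rot: [-0.025, 0.904, 0.055, 0.422]
force: [-6.3, -0.9, 8.9]
width: 0.0095
```

Emit:
{"fn": "move_arm", "kwargs": {"targets": [{"delta_pos": [0.03,0,0.035],"angular": [0,0,0],"claw": 255}]}}

```text
t: 12.75
position: [0.6628, 0.0625, 0.0337]
eef_rot: [-0.025, 0.904, 0.055, 0.422]
force: [-6.3, -1.5, 8.1]
width: 0.0096
```

Run:
```python
from rel import *
s=bot.state();P,R=cur();print(s["t"],indock(P),P[2],s["force"],s["torque"],s["width"])
w=wrist();save(w,"w7.png")
```

```text
12.75 [-19.10235524  -0.16735326] 0.03369728197256825 [-6.34890303 -1.52781858  8.11954841] [-0.00359555  0.03408357 -0.05043876] 0.009581405135437324
```

View pics/w7.png

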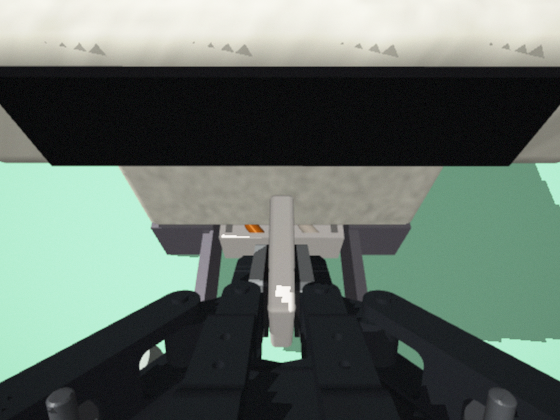

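Emit:
{"fn": "move_arm", "kwargs": {"targets": [{"delta_pos": [0.03,0,0.035],"angular": [0,0,0],"claw": 255}]}}

```text
t: 12.9
position: [0.6641, 0.0627, 0.0336]
eef_rot: [-0.025, 0.905, 0.055, 0.422]
force: [-38.5, -5.2, 29.1]
width: 0.0096
```

Emit:
{"fn": "move_arm", "kwargs": {"targets": [{"delta_pos": [0.03,0,0.035],"angular": [0,0,0],"claw": 255}]}}

```text
t: 13.0
position: [0.6643, 0.0627, 0.0334]
eef_rot: [-0.025, 0.905, 0.055, 0.421]
force: [-51.1, -10.2, 38.2]
width: 0.0098
```

Emit:
{"fn": "move_arm", "kwargs": {"targets": [{"delta_pos": [0.025,0,0.03],"angular": [0,0,0],"claw": 255}]}}

```text
t: 13.1
position: [0.6646, 0.0628, 0.0329]
eef_rot: [-0.025, 0.906, 0.055, 0.42]
force: [-52.2, -7.4, 35.5]
width: 0.0094
```

Emit:
{"fn": "move_arm", "kwargs": {"targets": [{"delta_pos": [-0.035,0,-0.042],"angular": [0,0,0],"claw": 170},{"delta_pos": [0,0,0],"angular": [0,0,0],"claw": 170},{"delta_pos": [0,0,0],"angular": [0,0,0],"claw": 170}]}}

```text
t: 13.4
position: [0.6657, 0.0633, 0.0331]
eef_rot: [-0.026, 0.905, 0.056, 0.422]
force: [-0.8, -0.5, 0.4]
width: 0.0287
```

Run:
```python
from rel import *
s=bot.state();P,R=cur();print(s["t"],indock(P),P[2],s["force"],s["torque"],s["width"])
```

```text
13.4 [-16.0435455    0.28071821] 0.033082228770110564 [-0.81750784 -0.47560992  0.374441  ] [-0.09341481  0.34076502 -0.01187705] 0.028668290636654034
```

Emit:
{"fn": "move_arm", "kwargs": {"targets": [{"delta_pos": [0,0,-0.5],"angular": [0,0,0],"claw": 170},{"delta_pos": [0,0,-0.8],"angular": [0,0,0],"claw": 170},{"delta_pos": [0,0,-0.8],"angular": [0,0,0],"claw": 170},{"delta_pos": [0,0,-0.9],"angular": [0,0,0],"claw": 255}]}}

```text
t: 13.8
position: [0.5736, 0.0525, 0.1106]
eef_rot: [-0.026, 0.905, 0.056, 0.422]
force: [0.2, -0.2, 0.8]
width: 0.0145
```

```bash
cat > sweep.py <<'E'
from rel import *
PV=np.array([-64,54.])
def cen(phi,r=68,gap=0):
    a=np.radians(phi);u=np.array([np.cos(a),np.sin(a)]);t=np.array([-u[1],u[0]])
    d=6+11*abs(t[0])+14.5*abs(t[1])+gap; return PV+r*u-d*t
E
python3 - <<'E'
from sweep import *
from path import line,ik
np.set_printoptions(precision=3,suppress=True)
s=bot.state();P,R=cur();print(s["t"],indock(P),P[2],s["force"],s["joints"])
w=wrist();save(w,"w8.png")
for n,p in[("w",w)]+[(n,bot.capture(n)) for n in("top","side")]:
    for l in("keeper_tip","keeper_pivot","tray_grip","tray"):
        for r in bot.tip_of(l,p)[:1]: 
            X=px2w(p,r["xy"],dict(tray_grip=.046,tray=0).get(l,.041)); print(n,l,round(r["conf"],2),np.array(r["xy"]),X,indock(X))
print(indock([.5223,.1379]))
c=cen(155,gap=14);print(c,at(*c,.11))
q=line(at(*c,.11),tool(7.07,20),15)
q,e=ik(at(*c,.035),tool(7.07,20),q);print(q,e)
for f in range(160,271,15):
    X=cen(f);q,e=ik(at(*X,.035),tool(7.07,20),q);print(f,X,q,round(e,4))
plan(at(*c,.11),tool(7.07,20),n=15)
E
```

```text
13.8 [-108.781    0.856] 0.11056097920271594 [ 0.229 -0.163  0.784] [-0.235  0.351  2.135  2.151  0.327 -0.842]
w keeper_pivot 0.69 [205.2 244.6] [0.612 0.111 0.041] [-63.586  54.293]
w tray_grip 0.89 [281.1 200.5] [0.652 0.063 0.046] [-29.562   1.445]
w tray 0.74 [281.6 159.9] [0.733 0.072 0.   ] [51.707  1.009]
top keeper_tip 0.78 [230.4 247.6] [0.527 0.138 0.041] [-144.35    91.544]
top keeper_pivot 0.68 [238.5 214.7] [0.617 0.117 0.041] [-58.031  59.314]
top tray_grip 0.6 [258.6 202.1] [0.65  0.062 0.046] [-31.495   0.474]
side keeper_pivot 0.82 [277.7 201.4] [0.61  0.115 0.041] [-65.444  58.199]
side tray_grip 0.53 [295.9 209.1] [0.641 0.066 0.046] [-39.943   5.604]
side tray 0.57 [326.2 209.3] [0.735 0.063 0.   ] [52.55  -8.148]
[-149.215   91.965]
[-109.658  116.988] [0.558 0.168 0.11 ]
3 [-0.16  0.34  2.07  1.65  0.2  -0.29] step 0.25 err 0.0
6 [-0.09  0.34  2.    0.72  0.2   0.69] step 0.31 err 0.0
9 [-0.03  0.35  1.93  0.25  0.32  1.2 ] step 0.12 err 0.0
12 [0.03 0.37 1.84 0.09 0.47 1.41] step 0.05 err 0.0
15 [0.08 0.41 1.75 0.02 0.63 1.52] step 0.05 err 0.0
[0.085 0.536 1.
[... 272 characters left out ...]
] [-0.071  0.48   1.904  0.163  0.419  1.238] 0.0
220 [-131.633   28.812] [-0.109  0.485  1.895  0.191  0.428  1.178] 0.0
235 [-122.112   11.678] [-0.14   0.501  1.867  0.208  0.445  1.134] 0.0
250 [-107.269   -2.615] [-0.161  0.525  1.822  0.214  0.468  1.111] 0.0
265 [-88.079 -12.153] [-0.168  0.557  1.762  0.208  0.496  1.112] 0.0
n 15 rot/row [ 0.  -0.4  0. ]
0 [-0.0, -0.19, -0.0]
1 [-0.0, -0.19, -0.0]
2 [-0.0, -0.19, -0.0]
3 [-0.0, -0.19, -0.0]
4 [-0.0, -0.19, -0.0]
5 [-0.0, -0.19, -0.0]
6 [-0.0, -0.19, -0.0]
7 [-0.0, -0.19, -0.0]
8 [-0.0, -0.19, -0.0]
9 [-0.0, -0.19, -0.0]
10 [-0.0, -0.19, -0.0]
11 [-0.0, -0.19, -0.0]
12 [-0.0, -0.19, -0.0]
13 [-0.0, -0.19, -0.0]
14 [-0.0, -0.19, -0.0]
```

View pics/w8.png

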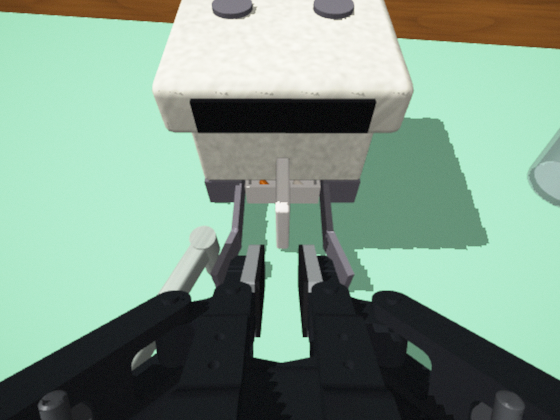

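Emit:
{"fn": "move_arm", "kwargs": {"targets": [{"delta_pos": [0,-0.19,0],"angular": [0,-0.4,0],"claw": 255},{"delta_pos": [0,-0.19,0],"angular": [0,-0.4,0],"claw": 255},{"delta_pos": [0,-0.19,0],"angular": [0,-0.3,0],"claw": 255},{"delta_pos": [0,-0.19,0],"angular": [0,-0.3,0],"claw": 255},{"delta_pos": [0,-0.19,0],"angular": [0,-0.3,0],"claw": 255}]}}

```text
t: 15.05
position: [0.57, 0.0895, 0.1105]
eef_rot: [-0.022, 0.932, 0.058, 0.356]
force: [0.5, -0.2, -0.4]
width: 0.0002
```

Emit:
{"fn": "move_arm", "kwargs": {"targets": [{"delta_pos": [0,-0.19,0],"angular": [0,-0.3,0],"claw": 255},{"delta_pos": [0,-0.19,0],"angular": [0,-0.3,0],"claw": 255},{"delta_pos": [0,-0.19,0],"angular": [0,-0.3,0],"claw": 255},{"delta_pos": [0,-0.19,0],"angular": [0,-0.4,0],"claw": 255},{"delta_pos": [0,-0.19,0],"angular": [0,-0.4,0],"claw": 255}]}}

```text
t: 15.55
position: [0.5654, 0.1236, 0.1102]
eef_rot: [-0.019, 0.954, 0.06, 0.292]
force: [0.1, 0.5, 0.1]
width: -0.0002
```

Run:
```python
from sweep import *
s=bot.state();P,R=cur();print(s["t"],indock(P),P[2],s["force"],s["joints"],s["width"],(tool(7.07,20).inv()*R).as_rotvec(degrees=True))
c=cen(155,gap=14);plan(at(*c,.10),tool(7.07,20),n=7)
plan(at(*c,.035),tool(7.07,20),n=3,start=(at(*c,.10),tool(7.07,20)))
```

```text
15.55 [-108.16830193   72.41854231] 0.11015989371199837 [0.11365884 0.54927859 0.12854975] [-0.02613388  0.34595054  1.94863724  0.32597044  0.27230052  1.13102372] -0.00016612571721258008 [ 0.15341291 14.03010438 -0.06414054]
n 7 rot/row [-0.  -0.4  0. ]
0 [-0.02, -0.16, 0.03]
1 [-0.02, -0.16, 0.03]
2 [-0.02, -0.16, 0.03]
3 [-0.02, -0.16, 0.03]
4 [-0.02, -0.16, 0.03]
5 [-0.02, -0.16, 0.03]
6 [-0.02, -0.16, 0.03]
n 3 rot/row [0. 0. 0.]
0 [-0.19, 0.0, 0.51]
1 [-0.19, 0.0, 0.51]
2 [-0.19, 0.0, 0.51]
```

Emit:
{"fn": "move_arm", "kwargs": {"targets": [{"delta_pos": [-0.04,-0.28,0.05],"angular": [0,-0.7,0],"claw": 255},{"delta_pos": [-0.04,-0.28,0.05],"angular": [0,-0.7,0],"claw": 255},{"delta_pos": [-0.04,-0.28,0.05],"angular": [0,-0.7,0],"claw": 255},{"delta_pos": [-0.04,-0.28,0.05],"angular": [0,-0.7,0],"claw": 255}]}}

```text
t: 15.95
position: [0.5581, 0.1681, 0.1003]
eef_rot: [-0.012, 0.983, 0.062, 0.173]
force: [-0.5, -0.3, -0.4]
width: 0.0001
```

Emit:
{"fn": "move_arm", "kwargs": {"targets": [{"delta_pos": [-0.19,0,0.51],"angular": [0,0,0],"claw": 255},{"delta_pos": [-0.19,0,0.51],"angular": [0,0,0],"claw": 255}]}}

```text
t: 16.15
position: [0.5584, 0.1682, 0.0565]
eef_rot: [-0.012, 0.983, 0.062, 0.175]
force: [1.1, 0.4, -0.0]
width: 0.0002
```

Run:
```python
from sweep import *
s=bot.state();P,R=cur();print(s["t"],indock(P),P[2],s["force"],s["joints"],(tool(7.07,20).inv()*R).as_rotvec(degrees=True))
T=tool(7.07,20);st=cur()
for f,g,z in[(155,14,.035),(165,0,.035),(180,0,.035),(195,0,.035),(210,0,.035),(225,0,.035),(240,0,.035),(255,0,.035),(265,0,.035),(270,0,.035)]:
    X=at(*cen(f,gap=g),z);print(f,g,cen(f,gap=g));plan(X,T,start=st,vmax=.025);st=(X,T)
```

```text
16.15 [-109.67828019  117.63217657] 0.05650966351907134 [ 1.07523582  0.42515046 -0.0308168 ] [0.08429785 0.49644715 1.79318433 0.03535171 0.50007782 1.50076218] [ 0.19771522  0.1981765  -0.13278714]
155 14 [-109.65807392  116.98765215]
n 1 rot/row [-0.04 -0.04  0.03]
0 [-0.19, 0.02, 0.5]
165 0 [-123.76818164   93.6739342 ]
n 2 rot/row [0. 0. 0.]
0 [-0.17, 0.29, -0.06]
1 [-0.17, 0.29, -0.06]
180 0 [-132.    74.5]
n 1 rot/row [0. 0. 0.]
0 [-0.19, 0.48, -0.07]
195 0 [-135.59773074   58.47454407]
n 1 rot/row [0. 0. 0.]
0 [-0.08, 0.4, -0.03]
210 0 [-134.91841163   40.83429214]
n 1 rot/row [0. 0. 0.]
0 [0.02, 0.44, 0.01]
225 0 [-129.07590181   22.90937957]
n 1 rot/row [0. 0. 0.]
0 [0.14, 0.45, 0.05]
240 0 [-117.7248366     6.49841226]
n 1 rot/row [0. 0. 0.]
0 [0.27, 0.41, 0.1]
255 0 [-101.28338975   -6.40872609]
n 1 rot/row [0. 0. 0.]
0 [0.39, 0.32, 0.14]
265 0 [-88.07915063 -12.15309625]
n 1 rot/row [0. 0. 0.]
0 [0.31, 0.14, 0.11]
270 0 [-81. -14.]
n 1 rot/row [0. 0. 0.]
0 [0.17, 0.05, 0.06]
```

Emit:
{"fn": "move_arm", "kwargs": {"targets": [{"delta_pos": [-0.19,0.02,0.5],"angular": [0,0,0],"claw": 255},{"delta_pos": [-0.17,0.29,-0.06],"angular": [0,0,0],"claw": 255},{"delta_pos": [-0.17,0.29,-0.06],"angular": [0,0,0],"claw": 255}]}}

```text
t: 16.45
position: [0.5459, 0.1421, 0.0342]
eef_rot: [-0.012, 0.983, 0.062, 0.174]
force: [0.3, 1.4, -1.1]
width: -0.0
```

Emit:
{"fn": "move_arm", "kwargs": {"targets": [{"delta_pos": [-0.1,0.24,-0.04],"angular": [0,0,0],"claw": 255},{"delta_pos": [-0.09,0.24,-0.03],"angular": [0,0,0],"claw": 255},{"delta_pos": [-0.04,0.2,-0.02],"angular": [0,0,0],"claw": 255},{"delta_pos": [-0.04,0.2,-0.01],"angular": [0,0,0],"claw": 255}]}}

```text
t: 16.85
position: [0.5394, 0.1055, 0.0351]
eef_rot: [-0.012, 0.983, 0.062, 0.174]
force: [0.1, 1.4, -0.6]
width: -0.0002
```

Run:
```python
from sweep import *
s=bot.state();P,R=cur();print(s["t"],indock(P),P[2],s["force"],s["joints"])
w=wrist();save(w,"w9.png")
for n,p in[("w",w),("side",bot.capture("side"))]:
    for l in("keeper_tip","keeper_pivot"):
        for r in bot.tip_of(l,p)[:1]:
            X=px2w(p,r["xy"],.041);print(n,l,round(r["conf"],2),np.array(r["xy"]),indock(X))
T=tool(7.07,20);st=cur()
for f in(210,225,240,255,265):
    X=at(*cen(f),.035);print(f);plan(X,T,n=2,start=st);st=(X,T)
```

```text
16.85 [-136.1967229    57.74921237] 0.03507998873400589 [ 0.09283656  1.40000531 -0.59864079] [-0.04985019  0.47987337  1.90520563  0.15600307  0.41506129  1.2633682 ]
w keeper_tip 0.56 [339.9 308.7] [-155.31891353   32.83693119]
w keeper_pivot 0.67 [289.2 100.1] [-63.02691873  54.78887339]
side keeper_tip 0.75 [250.6 220. ] [-160.38632763   40.76627874]
side keeper_pivot 0.64 [280.  200.2] [-57.85181091  58.56111531]
210
n 2 rot/row [-0.02 -0.01  0.01]
0 [0.01, 0.22, 0.0]
1 [0.01, 0.22, 0.01]
225
n 2 rot/row [0. 0. 0.]
0 [0.07, 0.22, 0.02]
1 [0.07, 0.22, 0.02]
240
n 2 rot/row [0. 0. 0.]
0 [0.13, 0.21, 0.05]
1 [0.13, 0.21, 0.05]
255
n 2 rot/row [0. 0. 0.]
0 [0.19, 0.16, 0.07]
1 [0.19, 0.16, 0.07]
265
n 2 rot/row [0. 0. 0.]
0 [0.16, 0.07, 0.06]
1 [0.16, 0.07, 0.06]
```

View pics/w9.png

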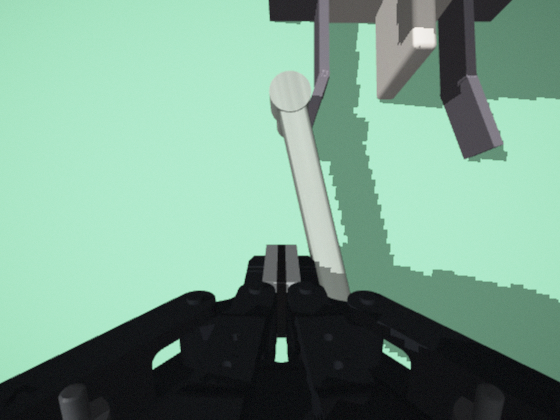

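Emit:
{"fn": "move_arm", "kwargs": {"targets": [{"delta_pos": [0.01,0.22,0],"angular": [0,0,0],"claw": 255},{"delta_pos": [0.01,0.22,0.01],"angular": [0,0,0],"claw": 255},{"delta_pos": [0.07,0.22,0.02],"angular": [0,0,0],"claw": 255},{"delta_pos": [0.07,0.22,0.02],"angular": [0,0,0],"claw": 255}]}}

```text
t: 17.55
position: [0.5508, 0.0716, 0.0353]
eef_rot: [-0.012, 0.983, 0.062, 0.174]
force: [-0.5, 1.0, -0.5]
width: -0.0001
```

Emit:
{"fn": "move_arm", "kwargs": {"targets": [{"delta_pos": [0.13,0.21,0.05],"angular": [0,0,0],"claw": 255},{"delta_pos": [0.13,0.21,0.05],"angular": [0,0,0],"claw": 255},{"delta_pos": [0.19,0.16,0.07],"angular": [0,0,0],"claw": 255},{"delta_pos": [0.19,0.16,0.07],"angular": [0,0,0],"claw": 255}]}}

```text
t: 17.95
position: [0.5822, 0.0453, 0.035]
eef_rot: [-0.012, 0.983, 0.062, 0.174]
force: [-1.3, 1.3, -0.9]
width: 0.0003
```

Emit:
{"fn": "move_arm", "kwargs": {"targets": [{"delta_pos": [0.16,0.07,0.06],"angular": [0,0,0],"claw": 255}]}}

```text
t: 18.05
position: [0.5895, 0.0433, 0.035]
eef_rot: [-0.012, 0.983, 0.062, 0.174]
force: [-0.6, -0.1, 0.2]
width: -0.0001
```

Run:
```python
from sweep import *
s=bot.state();P,R=cur();print(s["t"],indock(P),P[2],s["force"])
w=wrist();save(w,"w10.png")
for l in("keeper_tip","keeper_pivot"):
        for r in bot.tip_of(l,w)[:1]:
            X=px2w(w,r["xy"],.041);print(l,round(r["conf"],2),np.array(r["xy"]),indock(X))
plan(at(*cen(270),.035),tool(7.07,20),n=3)
```

```text
18.05 [-94.20748348 -10.21398628] 0.03497222061837412 [-0.59302168 -0.08573235  0.15319791]
keeper_tip 0.74 [346.3 242.3] [-84.92813207 -38.20480053]
keeper_pivot 0.77 [138.8 193.7] [-63.81990111  53.32689562]
n 3 rot/row [-0.01 -0.01  0.01]
0 [0.11, 0.04, 0.04]
1 [0.11, 0.04, 0.04]
2 [0.11, 0.04, 0.04]
```

Emit:
{"fn": "move_arm", "kwargs": {"targets": [{"delta_pos": [0.11,0.03,0.04],"angular": [0,0,0],"claw": 255},{"delta_pos": [0.11,0.03,0.04],"angular": [0,0,0],"claw": 255}]}}

```text
t: 18.4
position: [0.5982, 0.0429, 0.0349]
eef_rot: [-0.012, 0.983, 0.062, 0.174]
force: [-0.4, -0.6, -0.3]
width: -0.0002
```

Emit:
{"fn": "move_arm", "kwargs": {"targets": [{"delta_pos": [0.11,0.03,0.04],"angular": [0,0,0],"claw": 255}]}}

```text
t: 18.5
position: [0.6032, 0.0422, 0.035]
eef_rot: [-0.012, 0.983, 0.062, 0.174]
force: [-0.4, 0.3, -0.3]
width: 0.0
```

Emit:
{"fn": "move_arm", "kwargs": {"targets": [{"delta_pos": [0.06,0,0.02],"angular": [0,0,0],"claw": 255}]}}

```text
t: 18.6
position: [0.6059, 0.0424, 0.0351]
eef_rot: [-0.012, 0.983, 0.062, 0.174]
force: [-1.1, -1.9, 0.6]
width: -0.0
```

Emit:
{"fn": "move_arm", "kwargs": {"targets": [{"delta_pos": [0.06,0,0.02],"angular": [0,0,0],"claw": 255}]}}

```text
t: 18.7
position: [0.6075, 0.0427, 0.0348]
eef_rot: [-0.012, 0.983, 0.062, 0.173]
force: [-13.0, -6.5, 5.6]
width: -0.0002
```

Run:
```python
from sweep import *
s=bot.state();P,R=cur();print(s["t"],indock(P),P[2],s["force"])
w=wrist();save(w,"w11.png")
for l in("keeper_tip","keeper_pivot"):
        for r in bot.tip_of(l,w)[:1]:
            X=px2w(w,r["xy"],.041);print(l,round(r["conf"],2),np.array(r["xy"]),indock(X))
```

```text
18.7 [-76.41924168 -13.01899135] 0.03482886519700444 [-12.98975336  -6.46830305   5.59592624]
keeper_tip 0.67 [348.9 231.8] [-62.5251515  -42.15867821]
keeper_pivot 0.73 [132.8 230.6] [-62.36802094  52.49919974]
```

Emit:
{"fn": "move_arm", "kwargs": {"targets": [{"delta_pos": [-0.3,0,-0.12],"angular": [0,0,0],"claw": 255},{"delta_pos": [-0.6,0,-0.3],"angular": [0,0,0],"claw": 255},{"delta_pos": [-0.5,0,-0.7],"angular": [0,0,0],"claw": 255},{"delta_pos": [0,0,-0.9],"angular": [0,0,0],"claw": 255},{"delta_pos": [0,0,-0.9],"angular": [0,0,0],"claw": 255}]}}

```text
t: 19.35
position: [0.515, 0.0308, 0.1265]
eef_rot: [-0.012, 0.983, 0.062, 0.174]
force: [-0.1, -0.3, 0.3]
width: -0.0002
```

Run:
```python
from sweep import *
s=bot.state();P,R=cur();print(s["t"],indock(P),P[2],s["force"])
w=wrist();save(w,"w12.png")
for n,p in[("w",w)]+[(n,bot.capture(n)) for n in("top","side")]:
    for l in("keeper_tip","keeper_pivot","tray_grip","tray","tumbler","crusher","tin","clip"):
        for r in bot.tip_of(l,p)[:1]:
            X=px2w(p,r["xy"],{"tray_grip":.046,"keeper_tip":.041,"keeper_pivot":.041}.get(l,0));print(n,l,round(r["conf"],2),np.round(r["xy"],1),np.round(X[:2],3),np.round(indock(X),1))
```

```text
19.35 [-169.62152738  -13.45919974] 0.12646745872215198 [-0.06009994 -0.25006447  0.26523905]
w keeper_tip 0.87 [321.9 104.8] [0.623 0.015] [-63.9 -42. ]
w keeper_pivot 0.91 [189.4 104.8] [0.611 0.111] [-64.1  54.3]
w tray_grip 0.57 [263.1  54.7] [0.653 0.062] [-28.8   0.7]
top keeper_tip 0.67 [277.4 213.1] [0.62  0.011] [-67.6 -46.5]
top keeper_pivot 0.72 [239.8 215.3] [0.615 0.113] [-60.1  56. ]
top tray_grip 0.42 [259.4 200.9] [0.654 0.059] [-28.5  -2.1]
top tray 0.56 [413.  194.9] [ 0.676 -0.375] [ -59.9 -435.9]
top tumbler 0.85 [346.  174.4] [ 0.737 -0.186] [  24.1 -256.4]
top crusher 0.88 [415.6 197.3] [ 0.669 -0.382] [ -67.7 -442. ]
top tin 0.63 [122.8 219. ] [0.613 0.447] [-20.8 387.5]
top clip 0.83 [154.9 284.1] [0.431 0.35 ] [-213.6  314. ]
side keeper_tip 0.5 [296.5 221.7] [0.626 0.03 ] [-59.5 -28.3]
side keeper_pivot 0.67 [278.4 200.5] [0.613 0.117] [-62.1  59.9]
side tray_grip 0.81 [299.5 210.4] [0.648 0.058] [-34.1  -3.3]
side tray 0.82 [327.  211.5] [0.733 0.055] [ 50.  -15.9]
side tumbler 0.68 [372.6 282.5] [ 0.731 -0.197] [  17.1 -266.5]
side crusher 0.88 [390.6 355.3] [ 0.67  -0.383] [ -66.8 -443.3]
side tin 0.98 [235.2 138.2] [0.608 0.439] [-27.  379.9]
```

View pics/w12.png

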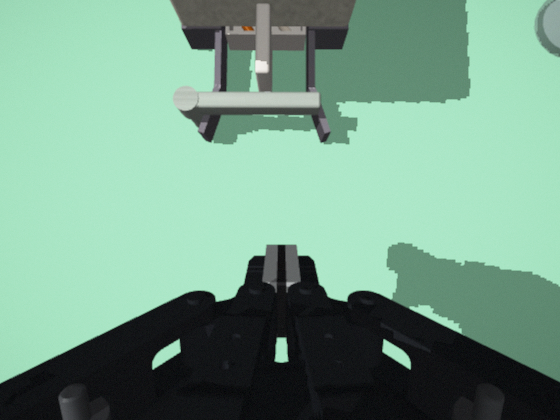

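The picture shows the bar lying straight across, from the pivot at (189,100) to the tip at (320,100). The tray's front wall is flush at the mouth (row 35–45) with the grip plate behind the bar, and the gripper is clear. I'm handing in.

```bash
python3 -c "
from cell import bot
print(bot.finish_job())"
```

```text
the job is handed in; nothing more can be done
None
```

The tray is home in the bay and let go, the keeper bar is closed across in front of the grip plate, and the job is handed in at about 19.5 s of the 72 s. The simulator gave no verdict.

**What I did:** I gripped the plate with the tool leaned back 50° and slid the tray along the nightstand into the bay. I stopped when the wrist force rose sharply to about 50 N at the expected depth, then opened the fingers and backed out. With the fingers shut, I swept the keeper bar round to its stop (13 N contact) and retreated clear.

**Last checks:**

| Item | Reading | Target |
|---|---|---|
| Tray in the dock's frame (wrist camera, just after release) | x ≈ 52 mm, y ≈ 1 mm | 51, 0 |
| Grip point after the keeper was closed (wrist camera) | x ≈ -29 mm, y ≈ 1 mm | -29, 0 |
| Keeper bar (wrist camera) | within about 1° of straight across, on its stop | straight across |
| Force on the tool | about 0 | 0 |
| Tumbler, crusher, tin | within 12 mm of the first readings, which is network scatter; the arm never came near them | unmoved |
| Clip magnet | unmoved in the top view; the side view did not detect it at the end | unmoved |

**What disagreed:**
- **Side camera:** it put the hidden tray origin at y ≈ -16 mm and the bar tip about 14 mm off the wrist reading. I trusted the wrist picture, which shows the tray centred and flush and the bar square across.
- **Top camera:** its final "tray" detection was a false hit on the crusher.

I viewed 11 pictures, one over the budget of 10.

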